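Close and clamp the bench filter

ROBOT

A 6-joint arm with a two-finger parallel gripper is mounted at the origin on the work surface. World frame = base frame: x ahead of the robot, y to its left, z up, the work surface at z = 0. Lengths are in m, angles in degrees, forces in N, time in s.
With the tool pointing down it reaches from about 0.4 to 0.825 m from the base axis. Payload 7 kg.
Tool frame: the origin (TCP) lies at the very end of the fingers, on their centre line; the grasp point (between the pads) lies 19 mm behind it; z points along the fingers, x is the direction in which the jaws open and shut, and the axes are right-handed (so a half turn about z gives the same grasp; the last joint's range is limited). The gripper opens to 88 mm and grips with 3 to 60 N. Pads are 19 mm wide; open, the fingers measure 130 mm over their backs; the gripper's body (78 mm by 193 mm) begins 47 mm behind the grasp point.
Start: joints at [-50.185, 20.546, 0.682, 0, -70.136, -16.507], TCP at [0.267, -0.62, 0.227] pointing down, gripper open.
Joint ranges: [-176.03, 176.03], [-82.01, 121.73], [-58.28, 71.71], [-173.87, 95.51], [-174.79, -0.11], [-173.66, 173.66]. Speed limits (degrees/s): [136.94, 136.94, 172.46, 180, 180, 180].

INTERFACE

Orientations are given as [roll, pitch, yaw] about the fixed x, y, z axes, in that order (R = Rz(yaw) Ry(pitch) Rx(roll)).
In Python, from plant import get_state, optics, order, finder gives the robot as it stands.
- The arm moves only by the shell command python3 -m crank 'ROWS' [FORCE]. ROWS is JSON, a list of rows, each an object of numbers: "dx", "dy", "dz": the shift along the tool's x, y, z in mm; "wx", "wy", "wz": the turn, a rotation vector about the tool's x, y, z in degrees; "hand": the opening in per cent of the stroke, from 0 (shut) to 100 (fully open). A call has 1 to 10 rows; each row shifts and turns the commanded pose from where the row before left it, along the tool's axes as they then stand; what a row does not reach is not made up. A row lasts 1/8 s, in which the tool goes at most 62.5 mm and 10.7 degrees, less where a joint would pass 70% of its speed; a pose out of reach is approached as far as the arm can. A call is refused whole if a number of a shift passes 62.5 or a number of a turn 10.7, either way. A call with a gripper value outside its range is refused whole. The fingers move at their own pace and stop on an object; FORCE is the grip in N (left out, the last holds). Time passes only in rows, so rows that do not move let the fingers close. It gives the time, the measured TCP pose, the force and the opening at its end, in the units of the state.
- get_state(): the state, without advancing time (a new reading comes with each control period).
- optics.capture(name): name is "side" or "top" or "wrist"; returns the picture (400x640x3 uint8, blue, green, red); there is no depth.
- optics.calibration(name): a dict with "intrinsics" (3x3 intrinsics, pixels), "R" (3x3) and "t" (3): a world point X has camera coordinates R X + t; the wrist camera has in their place "T_tool_cam" (4x4, takes a point from camera to tool coordinates, whose origin is the TCP and whose axes are the tool frame's). Camera axes: x right, y down, z forward; pixel columns grow to the right and rows downward; lengths in m; the calibration is good to about 2 mm. A picture is of the moment at which its call begins: read the wrist's pose just before it. calibration takes no time and is no camera call.
- order.close_job(): hands the job in, once; it reports no verdict.
Trained networks look in the newest picture that a camera, given by its name, has taken for a name from the list of things; names that differ only in an ending like _2 or _b are one class to them, and where a whole thing is asked for, a point or a joint stands for the part that bears it (a point fixed in the world has none). Each returns a list of dicts, best first, with "conf" (0 to 1); they miss things now and then, are a little off and sometimes report something else, mostly with a low value. They report only what shows in the picture. A call takes as long as a camera call. They do not tell look-alikes from the thing itself.
- finder.masks_of(thing, camera): "mask" (400x640 bool, what is visible of it) and "rect" ([centre column, centre row, width, height] in pixels, round what is visible of it).
- finder.place_of(thing, camera): "centre" ([column, row] in pixels: a listed point, or the origin of a listed thing).
The state is a dict: "time_s": time; "joints": joint angles; "qd": joint speeds; "joint_torque": joint torques, N m; "tcp_pos": TCP position; "eef_rot": TCP orientation; "contact_force": force on the tool from outside, world axes, zero at the start; "moment": the same for the moment, N m; "gripper_width": finger opening in m.
Only numpy, scipy, OpenCV 4.12 (cv2) and the standard library are available. Lean on these libraries where they do the work, as an engineer would, in place of code of your own. Each camera call takes 0.05 s, during which the arm holds its last target.

TASK

Close the filter pot: draw the steel lid out from under the bench riser by its red tongue, then fit it flat over the pot's four studs with the tongue on the clamp's block, under the raised clamp arm. Then screw the black clamp knob clockwise, regripping as often as needed, until it comes to its stop and the foot holds the tongue down. Leave the jars, flask, tin and brush pot standing where they are.

Things in the scene. Friction and masses are not known exactly. Their poses are not given: they have to be found in the camera images.
- lid: Square steel lid 96x96x12 mm, 0.3-0.5 kg, with a red tongue 24 wide, 12 thick along its -x axis to 105 mm from the centre and a round black knob (dia 34, 38 tall) on top. Four through holes of 12 mm at x, y = +-36 mm. Origin: centre of underside, z up. Starts flat on the table, knob under the riser's board; slide it out along its -x by 80 mm or more to clear the knob for the gripper.
- lid_knob (a point): Point on the axis of the lid's knob, 34 mm above the lid's underside: a good height to grip (the knob is round, any yaw will do). Axes as the lid's.
- lid_tongue (a point): Point in the middle of the thickness of the lid's red tongue, 90 mm from the lid's centre (lid x = -90 mm), 6 mm above its underside; the tongue ends 15 mm farther out. Grip it across its 24 mm width. Axes as the lid's.
- riser: Fixed grey bench riser: board 145 deep (x), 240 mm wide on two 10 mm side walls, 68 mm clear below, top at 80 mm; on it, from 62 mm behind the front edge, a blue tube rack up to 181 mm high. Origin: on the table under the middle of the front edge; +x points inward. The lid's centre starts about 27 mm behind the edge; a jar stands either side of its way out, over 70 mm from the middle line.
- pot_seat (a point): Centre of the top of the filter pot's square flange (100x100 mm, 70 mm above the table): the lid's origin goes here, its axes along this point's. Four brass studs, dia 8, 11 mm tall, tapered, at x, y = +-36 mm. Fixed, z up. The clamp is on its -x side. The ink jar stands about 95 mm off on the +x side, the flask about 130 mm off on the +y side.
- clamp_point (a point): Centre of the top of the dark block (26x28 mm, level with the flange) that carries the lid's tongue, at pot_seat x = -85 mm, y = 0. The blue clamp arm (22 mm wide) reaches over it from the column on the +y side and ends 13 mm past it, so the tongue can be slid in level from the +x or -y side. Axes as pot_seat's.
- clamp_foot: Rubber foot, dia 18 mm, under the end of the blue clamp arm, over clamp_point; origin: centre of its underside, 114 mm above the table with the screw at 0. It sinks 4 mm per rad of knob turn. Arm underside is 8 mm above it, arm 14 mm thick. Sprung (2.5 N/mm, 8 mm travel): it meets the seated tongue about 1 rad before the stop and presses about 10 N at the stop.
- clamp_knob (a point): Point on the upright axis of the clamp's round fluted black knob (dia 50 mm, from 148 to 178 mm above the table) at the height to grip, 164 mm. It stands on a 22 mm square column at pot_seat x = -85, y = +58 mm, stays at its height while it turns, and nothing near it is higher. Axes as pot_seat's; they do not turn with the knob.
- clamp_screw (a joint): Angle of the clamp knob in rad: grows as it is turned clockwise seen from above, which lowers the arm; hard stop at 9.0 (arm down). It starts between 0 and 1.2, turns with a light friction (about 0.12 N m, some 0.17 N m near the stop) and stays where it is left.
- green_jar: Bystander: green glass jar, diameter 40 mm, 45 mm tall. Origin: centre of its underside.
- yellow_jar: Bystander: yellow jar, diameter 36 mm, 45 mm tall. Origin: centre of its underside.
- ink_jar: Bystander: black ink jar, diameter 32 mm, 55 mm tall. Origin: centre of its underside.
- flask: Bystander: amber conical flask, diameter 64 mm, 96 mm tall. Origin: centre of its underside.
- brush_pot: Bystander: glass pot with paint brushes, diameter 58 mm, pot 80 mm and brushes 175 mm tall, at the back. Origin: centre of its underside.
- tin: Bystander: aluminium tin, diameter 54 mm, 70 mm tall, near the robot in the middle. Origin: centre of its underside.
There are look-alikes about, which are no part of the job. Of the things shaped like the lid, the steel one is meant.

How it is judged (in metres and radians):
On the way, in this order (a step that is already met when the one before it is completed fails the run):
1. the lid is seated over the studs, tongue on the clamp's block, and let go, with the clamp still raised (horizontal distance between lid and pot_seat below 0.005 m and z of lid in the frame of pot_seat below 0.004 m and angle between lid's own z axis and vertical below 0.05 rad and horizontal distance between lid_tongue and clamp_point below 0.012 m and value of joint clamp_screw below 4 rad and contact force between the fingers and lid below 0.5 N), for 0.2 s.
2. the clamp is screwed down to its stop (value of joint clamp_screw above 8.5 rad), for 0.1 s.
At the end, for the whole second after the job is handed in: Lid flat on the flange over the studs (centre within 5 mm, under 4 mm above the flange, tilt under 0.05 rad), its tongue within 12 mm of the block's centre, lid at rest; clamp screw past 8.5 rad (stop at 9.0); foot pressing the lid with over 3 N (horizontal distance between lid and pot_seat below 0.005 m and z of lid in the frame of pot_seat below 0.004 m and angle between lid's own z axis and vertical below 0.05 rad and horizontal distance between lid_tongue and clamp_point below 0.012 m and value of joint clamp_screw above 8.5 rad and contact force between clamp_foot and lid above 3 N and linear speed of lid below 0.02 m/s); the robot touches nothing.
It fails at once if a bystander (jar, flask, tin or brush pot) is shoved more than 30 mm (distance of any of green_jar, yellow_jar, ink_jar, flask, brush_pot, tin from where it was at the start of the episode above 0.03 m).
It fails at once if a bystander is tipped over (angle between any of green_jar, yellow_jar, ink_jar, flask, brush_pot, tin's own z axis and vertical above 0.5 rad).
It also fails if it takes over 72 s, if anything falls off the work surface, if the arm or the gripper's body presses on something with over 40 N, if the wrist force passes 120 N, or if a joint passes its speed limit or range.

## Working session

There is one attempt and no reset: what is moved stays moved. The work goes in short steps, Python scripts to look and compute and a shell command to move; the robot and the scene stay as the last step left them, time stands still between calls to the robot, and variables do not carry over. Pictures are saved under pics/ and viewed, and the job is handed in when it is done.

```bash
ls; mkdir -p pics; cat > look.py <<'E'
import cv2,sys
from plant import get_state,optics
for n in sys.argv[2:]:
    im=optics.capture(n); cv2.imwrite(f'pics/{n}_{sys.argv[1]}.png',im)
s=get_state(); print(s['time_s'],s['tcp_pos'],s['eef_rot'],s['gripper_width'])
E
python3 look.py 0 side top wrist
python3 - <<'E'
from plant import optics
for n in ['side','top','wrist']: print(n,optics.calibration(n))
E
```

```text
pics
0.15 [ 0.2668799  -0.6195861   0.22581783] [-1.79990299e+02 -7.52101232e-02  1.13301527e+02] 0.08748357562831349
side {'intrinsics': array([[361.4157637 ,   0.        , 320.52988946],
       [  0.        , 361.4157637 , 198.66915895],
       [  0.        ,   0.        ,   1.        ]]), 'R': array([[-9.10554573e-01, -4.13388487e-01,  5.73469229e-04],
       [-2.82006894e-01,  6.20149982e-01, -7.32042425e-01],
       [ 3.02262273e-01, -6.66726299e-01, -6.81258805e-01]]), 't': array([0.44879829, 0.28936962, 0.82783285])}
top {'intrinsics': array([[441.82572907,   0.        , 320.465415  ],
       [  0.        , 441.82572907, 201.33467483],
       [  0.        ,   0.        ,   1.        ]]), 'R': array([[ 0.00716676, -0.99997198,  0.00216103],
       [-0.99835615, -0.00727804, -0.05685091],
       [ 0.05686505, -0.00175004, -0.99838034]]), 't': array([-0.08506997,  0.52612001,  1.22654712])}
wrist {'intrinsics': array([[288.50530065,   0.        , 319.12870844],
       [  0.        , 288.50530065, 199.83128626],
       [  0.        ,   0.        ,   1.        ]]), 'T_tool_cam': array([[ 9.99999654e-01,  7.85578573e-04,  2.73907447e-04,
         1.91447622e-05],
       [-8.30482589e-04,  9.62189329e-01,  2.72380258e-01,
        -7.34198877e-02],
       [-4.95747278e-05, -2.72380392e-01,  9.62189649e-01,
        -1.58338867e-01],
       [ 0.00000000e+00,  0.00000000e+00,  0.00000000e+00,
         1.00000000e+00]])}
```

View pics/side_0.png

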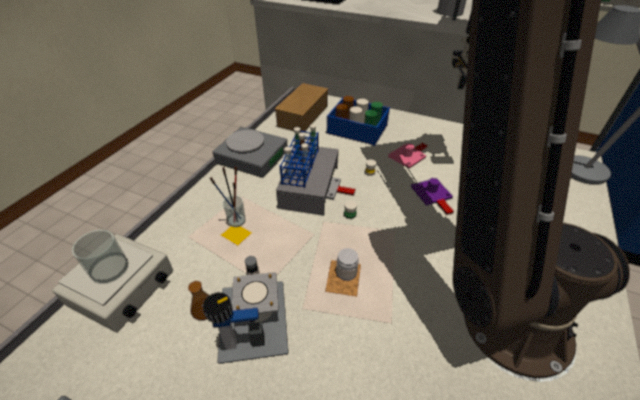

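View pics/top_0.png

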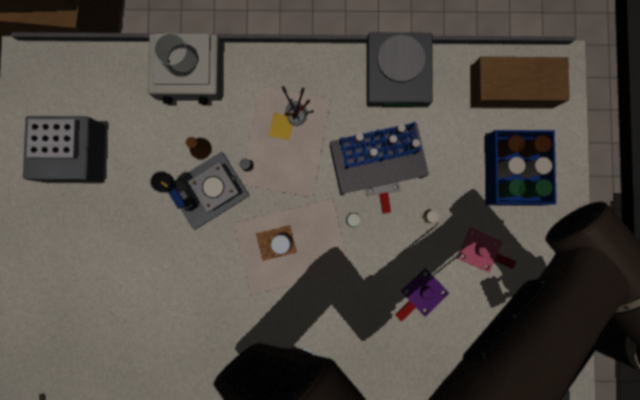

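View pics/wrist_0.png

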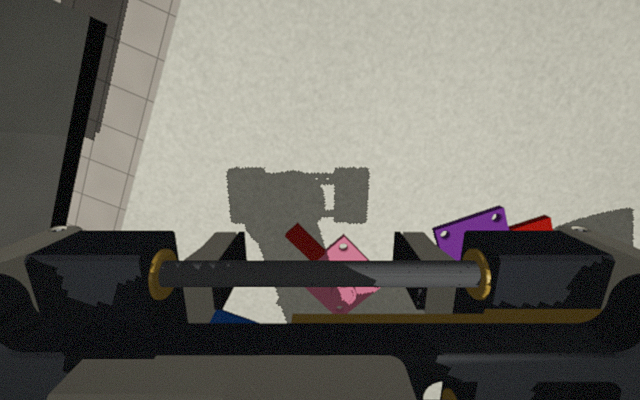

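```bash
python3 - <<'E'
from plant import finder,get_state
for cam in ['top','side']:
  for n in ['lid','lid_tongue','lid_knob','pot_seat','clamp_point','clamp_foot','clamp_knob','riser','green_jar','yellow_jar','ink_jar','flask','brush_pot','tin']:
    print(cam,n,[([round(float(x),1) for x in d['centre']],round(d['conf'],2)) for d in finder.place_of(n,cam)])
print(get_state()['time_s'])
E
```

```text
top lid [([379.1, 174.0], 0.76), ([423.0, 293.6], 0.74), ([476.8, 248.1], 0.69)]
top lid_tongue [([399.2, 315.2], 0.91), ([506.6, 263.5], 0.85), ([387.4, 208.6], 0.7)]
top lid_knob [([481.4, 250.7], 0.7), ([381.0, 173.4], 0.69), ([428.0, 292.7], 0.62)]
top pot_seat [([215.5, 189.4], 0.83), ([158.8, 181.3], 0.53)]
top clamp_point [([188.8, 199.2], 0.67)]
top clamp_foot []
top clamp_knob [([165.0, 179.6], 0.68), ([298.2, 115.7], 0.51)]
top riser [([382.2, 190.3], 0.94)]
top green_jar [([347.4, 224.0], 0.73)]
top yellow_jar [([428.7, 220.4], 0.56)]
top ink_jar [([245.5, 168.2], 0.45)]
top flask [([199.8, 151.5], 0.77)]
top brush_pot [([298.9, 117.3], 0.78)]
top tin [([349.4, 225.4], 0.59), ([281.5, 240.4], 0.58)]
side lid [([403.2, 156.3], 0.86), ([326.3, 187.9], 0.78), ([434.2, 194.0], 0.75)]
side lid_tongue [([422.7, 146.3], 0.96), ([348.3, 187.1], 0.63), ([449.3, 213.2], 0.6)]
side lid_knob [([407.7, 150.2], 0.9), ([431.5, 186.2], 0.8), ([322.1, 181.7], 0.54)]
side pot_seat []
side clamp_point [([256.3, 325.5], 0.62)]
side clamp_foot []
side clamp_knob [([218.4, 308.1], 0.67)]
side riser [([331.5, 190.2], 0.76)]
side green_jar [([347.5, 215.4], 0.78)]
side yellow_jar [([371.3, 174.9], 0.63)]
side ink_jar [([254.1, 273.3], 0.71)]
side flask [([202.0, 308.8], 0.86)]
side brush_pot [([237.8, 223.9], 0.6)]
side tin [([346.0, 272.5], 0.89)]
1.55
```

Three things are shaped like the lid in the top picture: the steel/grey one under the riser (red tongue at 385,203), a purple one (425,292) and a pink one (480,250). I choose the steel one, and I'm checking it in a close crop.

```bash
cat > geo.py <<'E'
import numpy as np
from plant import optics
def ray(cam,px):
    c=optics.calibration(cam);K=c['intrinsics'];R=np.array(c['R']);t=np.array(c['t'])
    d=R.T@np.linalg.solve(K,[px[0],px[1],1]);return -R.T@t,d
def onz(cam,px,z):
    o,d=ray(cam,px);return o+d*(z-o[2])/d[2]
def proj(cam,X):
    c=optics.calibration(cam);p=c['R']@np.array(X)+c['t'];p=c['intrinsics']@p;return p[:2]/p[2]
def tri(a,b):
    A=np.zeros((3,3));v=np.zeros(3)
    for o,d in (a,b):
        d=d/np.linalg.norm(d);P=np.eye(3)-np.outer(d,d);A+=P;v+=P@o
    return np.linalg.solve(A,v)
E
python3 - <<'E'
import cv2
a=cv2.imread('pics/top_0.png')
cv2.imwrite('pics/c1.png',cv2.resize(a[150:250,320:450],None,fx=6,fy=6,interpolation=cv2.INTER_CUBIC))
cv2.imwrite('pics/c2.png',cv2.resize(a[130:240,140:270],None,fx=5,fy=5,interpolation=cv2.INTER_CUBIC))
from geo import *
for n,p,z in [('tongue',(387.4,208.6),.006),('tongue2',(385,203),.012),('seat',(215.5,189.4),.07),('clampp',(188.8,199.2),.07),('knob',(165,179.6),.164),('riser',(382.2,190.3),0),('tin',(281.5,240.4),0),('green',(347.4,224),0),('yel',(428.7,220.4),0),('ink',(245.5,168.2),0),('flask',(199.8,151.5),0)]:
    print(n,onz('top',p,z).round(4))
for n,p,z in [('tongue',(348.3,187.1),.006),('clampp',(256.3,325.5),.07),('knob',(218.4,308.1),.164),('green',(347.5,215.4),0),('yel',(371.3,174.9),0)]:
    print(n,onz('side',p,z).round(4))
E
```

```text
tongue [ 0.508  -0.2708  0.006 ]
tongue2 [ 0.5235 -0.2631  0.012 ]
seat [0.5537 0.2012 0.07  ]
clampp [0.5268 0.2723 0.07  ]
knob [0.5694 0.3046 0.164 ]
riser [ 0.5604 -0.257   0.    ]
tin [0.4161 0.0282 0.    ]
green [ 0.4637 -0.1581  0.    ]
yel [ 0.4756 -0.3889  0.    ]
ink [0.6208 0.1334 0.    ]
flask [0.6679 0.2649 0.    ]
tongue [ 0.5224 -0.2824  0.006 ]
clampp [0.5146 0.2755 0.07  ]
knob [0.5611 0.3128 0.164 ]
green [ 0.48   -0.1674  0.    ]
yel [ 0.4764 -0.3799  0.    ]
```

View pics/c1.png

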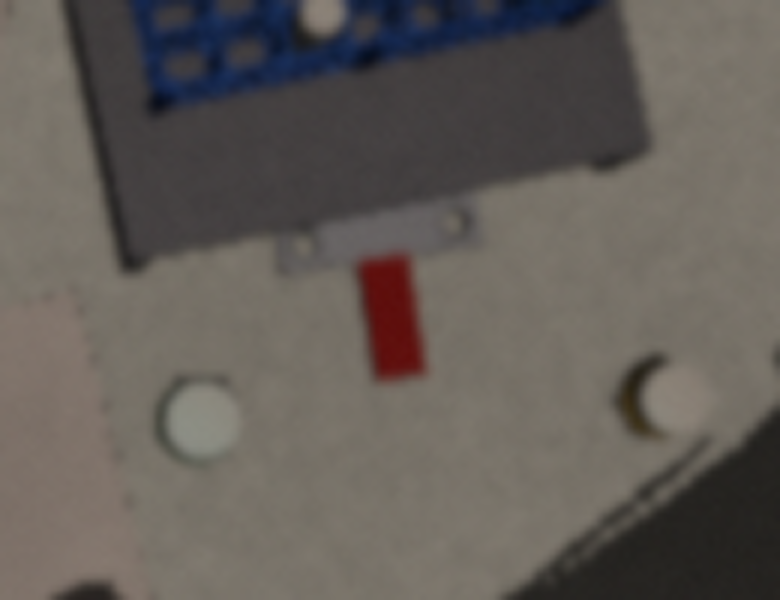

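View pics/c2.png

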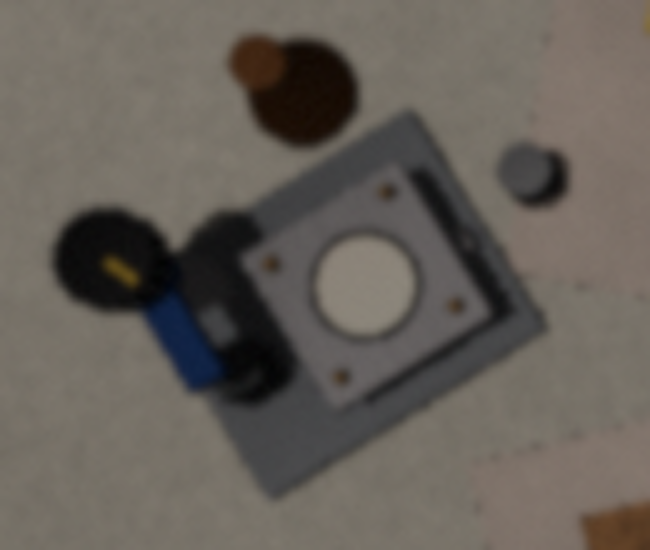

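The crop confirms the choice: a grey steel strip with two holes (full frame ~371,191 and 396,187) and a red tongue ending at (386,213), with no purple or pink on it. The pot shows four brass studs, with the blue clamp arm to its left.

```bash
python3 - <<'E'
from geo import *
f=lambda p,s,o:(p[0]/s+o[0],p[1]/s+o[1])
S=[onz('top',f(p,5,(139.6,129.6)),.081) for p in [(388,190),(272,263),(457,305),(342,376)]]
for s in S: print(s.round(4))
c=np.mean(S,0);print('seat',c.round(4))
ux=(S[0]+S[2]-S[1]-S[3]);ux/=np.linalg.norm(ux);print('xyaw',np.degrees(np.arctan2(ux[1],ux[0])))
uy=(S[0]+S[1]-S[2]-S[3]);print('yyaw',np.degrees(np.arctan2(uy[1],uy[0])))
print('sizes',[np.linalg.norm(S[a]-S[b]).round(4) for a,b in [(0,1),(2,3),(0,2),(1,3)]])
T=[onz('top',f(p,6,(319.6,149.6)),.012) for p in [(376,380),(424,374),(358,258),(410,254),(304,245),(456,222)]]
for t in T: print(t.round(4))
d=(T[2]+T[3]-T[0]-T[1]);print('lid x yaw',np.degrees(np.arctan2(d[1],d[0])))
d=T[5]-T[4];print('lid -y yaw',np.degrees(np.arctan2(d[1],d[0])))
tip=(T[0]+T[1])/2; print('tip',tip)
# riser edge
R=[onz('top',f(p,6,(319.6,149.6)),.08) for p in [(125,265),(650,150)]]
print(R,np.linalg.norm(R[0]-R[1]));d=R[1]-R[0];print(np.degrees(np.arctan2(d[1],d[0])))
E
```

```text
[0.6112 0.1953 0.081 ]
[0.5716 0.2563 0.081 ]
[0.5499 0.1573 0.081 ]
[0.5116 0.2177 0.081 ]
seat [0.5611 0.2067 0.081 ]
xyaw -57.31115861048009
yyaw 32.25447309871892
sizes [np.float64(0.0727), np.float64(0.0715), np.float64(0.0722), np.float64(0.0714)]
[ 0.4955 -0.2554  0.012 ]
[ 0.4985 -0.2779  0.012 ]
[ 0.5528 -0.247   0.012 ]
[ 0.5549 -0.2714  0.012 ]
[ 0.5587 -0.2216  0.012 ]
[ 0.5701 -0.2931  0.012 ]
lid x yaw 7.467016519405214
lid -y yaw -80.95967766394165
tip [ 0.49696407 -0.26665488  0.012     ]
[array([ 0.54361742, -0.13423559,  0.08      ]), array([ 0.59670787, -0.36795404,  0.08      ])] 0.2396725023285255
-77.20211691536103
```

```bash
cat > to.py <<'E'
import sys,numpy as np
from scipy.spatial.transform import Rotation as Ro
from plant import get_state
# to.py x y z yaw : tool shift (mm) from the measured pose and turn
s=get_state();t=np.array([float(v) for v in sys.argv[1:4]])
R=Ro.from_euler('xyz',s['eef_rot'],degrees=True)
d=R.inv().apply(t-s['tcp_pos'])*1000
print('t',round(s['time_s'],2),'pos',np.round(s['tcp_pos'],4),'rot',np.round(s['eef_rot'],2),'w',round(s['gripper_width'],4),'F',np.round(s['contact_force'],1),'j6',round(s['joints'][5],1))
print('shift tool',d.round(1),'max/62.5 rows',np.abs(d).max().round()/62.5)
if len(sys.argv)>4:
    T=Ro.from_euler('xyz',[180,0,float(sys.argv[4])],degrees=True)
    print('turn',(R.inv()*T).as_rotvec(degrees=True).round(2),'shift after turn',(T.inv().apply(t-s['tcp_pos'])*1000).round(1))
E
python3 -m crank '[{"dx":28.7,"dy":45.7,"dz":0},{"dx":28.7,"dy":45.7},{"dx":28.7,"dy":45.7},{"dx":28.7,"dy":45.7},{"dx":28.7,"dy":45.7},{"dx":28.7,"dy":45.7},{"dx":28.7,"dy":45.7},{"dx":28.7,"dy":45.7},{"wz":7.4,"dz":40},{"wz":7.4,"dz":40}]'
python3 to.py .5118 -.2644 .13 98.6
```

```text
t 1.55 pos [ 0.2671 -0.6199  0.2265] rot [-180.     -0.    113.31] w 0.0873 F [-0.5  0.4  0.2] j6 -16.5
shift tool [229.6 365.4  96.5] max/62.5 rows 5.84
turn [-0.   -0.   14.71] shift after turn [314.9 295.1  96.5]validation failed for argument at $[0]...
```

```bash
python3 -m crank '[{"dx":28,"dy":45,"dz":0,"wx":0,"wy":0,"wz":0,"hand":100}]'; echo; python3 to.py .5118 -.2644 .13 98.6
```

```text
time_s: 1.68
tcp_pos: [0.2962, -0.5776, 0.2257]
eef_rot: [-180.0, -0.0, 113.1]
contact_force: [1.0, 0.9, 0.0]
gripper_width: 0.0877

t 1.68 pos [ 0.2962 -0.5776  0.2257] rot [-1.7996e+02 -4.0000e-02  1.1310e+02] w 0.0877 F [1.  0.9 0. ] j6 -21.3
shift tool [203.4 321.2  95.6] max/62.5 rows 5.136
turn [-0.05 -0.03 14.5 ] shift after turn [277.4 260.   95.7]
```

```bash
python3 -m crank '[{"dx":28.8,"dy":45.8,"dz":0,"wx":0,"wy":0,"wz":0,"hand":100},{"dx":28.8,"dy":45.8,"dz":0,"wx":0,"wy":0,"wz":0,"hand":100},{"dx":28.8,"dy":45.8,"dz":0,"wx":0,"wy":0,"wz":0,"hand":100},{"dx":28.8,"dy":45.8,"dz":0,"wx":0,"wy":0,"wz":0,"hand":100},{"dx":28.8,"dy":45.8,"dz":0,"wx":0,"wy":0,"wz":0,"hand":100},{"dx":28.8,"dy":45.8,"dz":0,"wx":0,"wy":0,"wz":0,"hand":100},{"dx":28.8,"dy":45.8,"dz":0,"wx":0,"wy":0,"wz":0,"hand":100},{"dx":0,"dy":0,"dz":45,"wx":0,"wy":0,"wz":7.3,"hand":100},{"dx":0,"dy":0,"dz":45,"wx":0,"wy":0,"wz":7.3,"hand":100},{"dx":0,"dy":0,"dz":0,"wx":0,"wy":0,"wz":0,"hand":60}]'
python3 look.py 1 wrist; python3 to.py .5118 -.2644 .13 98.6
```

```text
time_s: 2.92
tcp_pos: [0.5097, -0.2636, 0.1337]
eef_rot: [-179.6, -0.1, 98.8]
contact_force: [-0.2, -0.8, 1.0]
gripper_width: 0.082
2.975 [ 0.51142981 -0.26442411  0.1362231 ] [-1.79848913e+02 -2.12385969e-02  9.88864862e+01] 0.07868248952892015
t 2.98 pos [ 0.5114 -0.2644  0.1362] rot [-1.7985e+02 -2.0000e-02  9.8890e+01] w 0.0787 F [-0.3  0.2  0.7] j6 -73.3
shift tool [-0.   0.4  6.2] max/62.5 rows 0.096
turn [-0.15 -0.02  0.29] shift after turn [-0.   0.4  6.2]
```

View pics/wrist_1.png

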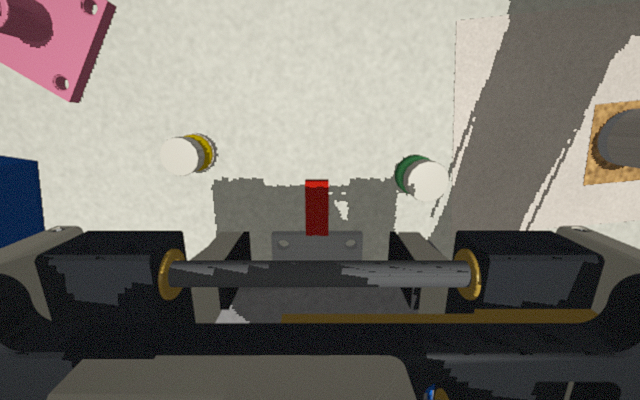

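The wrist view shows the red tongue upright in the picture, spanning cols 305–328 and rows 181–235, with the steel strip behind it and the jars well to either side.

```bash
cat >> geo.py <<'E'
from scipy.spatial.transform import Rotation as Ro
def wonz(px,z,pos,rot):
    c=optics.calibration('wrist');T=np.array(c['T_tool_cam']);R=Ro.from_euler('xyz',rot,degrees=True).as_matrix()
    d=R@T[:3,:3]@np.linalg.solve(c['intrinsics'],[px[0],px[1],1]);o=R@T[:3,3]+np.array(pos)
    return o+d*(z-o[2])/d[2]
E
python3 - <<'E'
from geo import *
from plant import get_state
s=get_state()
P=[wonz(p,.012,s['tcp_pos'],s['eef_rot']) for p in [(305.5,187),(328,187),(305.5,235),(328,235),(284,243),(350,243)]]
for p in P: print(p.round(4))
d=P[2]+P[3]-P[0]-P[1]; print(np.degrees(np.arctan2(d[1],d[0])))
d=P[5]-P[4]; print(np.degrees(np.arctan2(d[1],d[0]))-90)
E
```

```text
[ 0.5065 -0.2789  0.012 ]
[ 0.5029 -0.2566  0.012 ]
[ 0.5578 -0.2715  0.012 ]
[ 0.5541 -0.2481  0.012 ]
[ 0.5704 -0.2928  0.012 ]
[ 0.5595 -0.2235  0.012 ]
8.80663214117638
8.925613649199533
```

```bash
python3 -m crank '[{"dx":-1,"dy":0,"dz":45,"wx":0,"wy":0,"wz":0,"hand":50},{"dx":0,"dy":0,"dz":45,"wx":0,"wy":0,"wz":0,"hand":50},{"dx":0,"dy":0,"dz":40,"wx":0,"wy":0,"wz":0,"hand":50},{"dx":0,"dy":0,"dz":0,"wx":0,"wy":0,"wz":0,"hand":50},{"dx":0,"dy":0,"dz":0,"wx":0,"wy":0,"wz":0,"hand":50}]' 25
python3 look.py 2 wrist; python3 to.py .5118 -.2644 .004 98.6
```

```text
time_s: 3.6
tcp_pos: [0.5141, -0.2661, 0.0092]
eef_rot: [179.8, 0.1, 98.8]
contact_force: [-0.1, -0.4, 0.3]
gripper_width: 0.0439
3.65 [ 0.51424581 -0.26600149  0.00933391] [1.79781311e+02 9.77949534e-02 9.87825768e+01] 0.043843064498387464
t 3.65 pos [ 0.5142 -0.266   0.0093] rot [1.7978e+02 1.0000e-01 9.8780e+01] w 0.0438 F [-0.4 -0.3  0.3] j6 -73.3
shift tool [ 2.  -2.2  5.3] max/62.5 rows 0.08
turn [0.22 0.1  0.18] shift after turn [ 1.9 -2.2  5.3]
```

View pics/wrist_2.png

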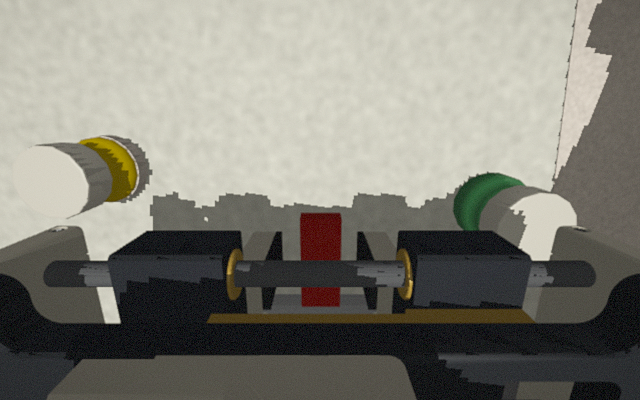

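The tongue (cols 301–341) lies centred between the fingers. I'll go down 5 mm more, shut, and pull.

```bash
python3 -m crank '[{"dx":0,"dy":0,"dz":5,"wx":0,"wy":0,"wz":0,"hand":50},{"dx":0,"dy":0,"dz":0,"wx":0,"wy":0,"wz":0,"hand":0},{"dx":0,"dy":0,"dz":0,"wx":0,"wy":0,"wz":0,"hand":0},{"dx":0,"dy":0,"dz":0,"wx":0,"wy":0,"wz":0,"hand":0},{"dx":0,"dy":0,"dz":0,"wx":0,"wy":0,"wz":0,"hand":0}]' 25
python3 to.py .5118 -.2644 .004 98.6
```

```text
time_s: 4.28
tcp_pos: [0.5122, -0.2654, 0.0018]
eef_rot: [180.0, 0.0, 98.7]
contact_force: [-1.1, 0.9, 3.1]
gripper_width: 0.0234
t 4.28 pos [ 0.5122 -0.2654  0.0018] rot [1.7999e+02 1.0000e-02 9.8710e+01] w 0.0234 F [-1.1  0.9  3.1] j6 -73.3
shift tool [ 1.1 -0.3 -2.2] max/62.5 rows 0.032
turn [0.01 0.01 0.11] shift after turn [ 1.1 -0.3 -2.2]
```

```bash
python3 -m crank '[{"dx":0,"dy":-15,"dz":-0.5,"wx":0,"wy":0,"wz":0,"hand":0},{"dx":0,"dy":-25,"dz":0,"wx":0,"wy":0,"wz":0,"hand":0},{"dx":0,"dy":-25,"dz":0,"wx":0,"wy":0,"wz":0,"hand":0},{"dx":0,"dy":-25,"dz":0,"wx":0,"wy":0,"wz":0,"hand":0},{"dx":0,"dy":-20,"dz":0,"wx":0,"wy":0,"wz":0,"hand":0},{"dx":0,"dy":0,"dz":0,"wx":0,"wy":0,"wz":0,"hand":0},{"dx":0,"dy":0,"dz":0,"wx":0,"wy":0,"wz":0,"hand":50},{"dx":0,"dy":0,"dz":0,"wx":0,"wy":0,"wz":0,"hand":50},{"dx":0,"dy":-3,"dz":-60,"wx":0,"wy":0,"wz":0,"hand":100},{"dx":0,"dy":-30,"dz":-60,"wx":0,"wy":0,"wz":0,"hand":100}]' 25
python3 look.py 3 wrist top; python3 to.py .498 -.267 .13 98.6
```

```text
time_s: 5.52
tcp_pos: [0.3741, -0.2868, 0.1191]
eef_rot: [-179.9, 0.0, 98.8]
contact_force: [0.0, -1.0, 1.1]
gripper_width: 0.0582
5.625 [ 0.37471398 -0.28785588  0.12355144] [179.53822563   0.2534593   98.75330329] 0.06600560470511818
t 5.62 pos [ 0.3747 -0.2879  0.1236] rot [179.54   0.25  98.75] w 0.066 F [ 1.5  1.  -0.1] j6 -67.8
shift tool [  1.8 125.1  -5.4] max/62.5 rows 2.0
turn [0.46 0.25 0.15] shift after turn [  2.2 125.   -6.4]
```

View pics/wrist_3.png

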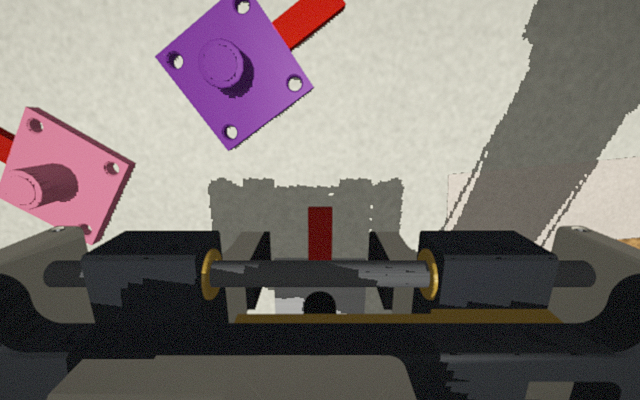

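View pics/top_3.png

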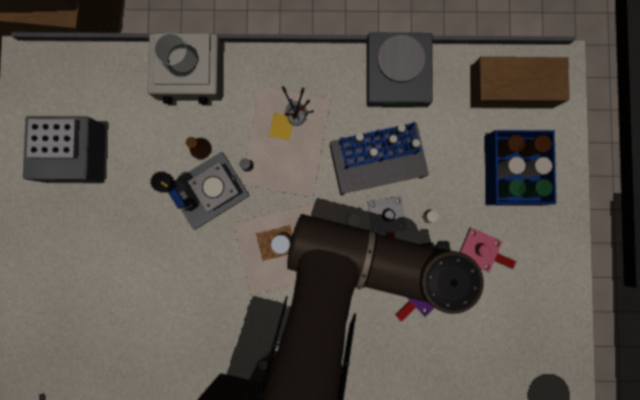

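The lid is out: the wrist view shows the tongue at (320,233) with the black lid knob below it at (320,300), and the top view shows the steel lid at (387,208) clear of the riser. Next I'll view the pot from the wrist camera to get its seat exactly.

```bash
python3 to.py .600 .145 .16 32.5
```

```text
t 5.62 pos [ 0.3747 -0.2879  0.1236] rot [179.54   0.25  98.75] w 0.066 F [ 1.5  1.  -0.1] j6 -67.8
shift tool [393.4 288.8 -35.9] max/62.5 rows 6.288
turn [ 5.600e-01 -4.000e-02  6.625e+01] shift after turn [ 422.6 -244.   -36.4]
```

```bash
python3 -m crank '[{"dx":43.7,"dy":32.1,"dz":-20,"wx":0,"wy":0,"wz":0,"hand":100},{"dx":43.7,"dy":32.1,"dz":-10,"wx":0,"wy":0,"wz":0,"hand":100},{"dx":43.7,"dy":32.1,"dz":-6,"wx":0,"wy":0,"wz":0,"hand":100},{"dx":43.7,"dy":32.1,"dz":0,"wx":0,"wy":0,"wz":0,"hand":100},{"dx":43.7,"dy":32.1,"dz":0,"wx":0,"wy":0,"wz":0,"hand":100},{"dx":43.7,"dy":32.1,"dz":0,"wx":0,"wy":0,"wz":0,"hand":100},{"dx":43.7,"dy":32.1,"dz":0,"wx":0,"wy":0,"wz":0,"hand":100},{"dx":43.7,"dy":32.1,"dz":0,"wx":0,"wy":0,"wz":0,"hand":100},{"dx":43.7,"dy":32.1,"dz":0,"wx":0,"wy":0,"wz":0,"hand":100},{"dx":0,"dy":0,"dz":0,"wx":0,"wy":0,"wz":9.5,"hand":100}]' 
python3 -m crank '[{"dx":0,"dy":0,"dz":0,"wx":0,"wy":0,"wz":9.5,"hand":100},{"dx":0,"dy":0,"dz":0,"wx":0,"wy":0,"wz":9.5,"hand":100},{"dx":0,"dy":0,"dz":0,"wx":0,"wy":0,"wz":9.5,"hand":100},{"dx":0,"dy":0,"dz":0,"wx":0,"wy":0,"wz":9.5,"hand":100},{"dx":0,"dy":0,"dz":0,"wx":0,"wy":0,"wz":9.5,"hand":100},{"dx":0,"dy":0,"dz":0,"wx":0,"wy":0,"wz":9.5,"hand":100},{"dx":0,"dy":0,"dz":0,"wx":0,"wy":0,"wz":0,"hand":100},{"dx":0,"dy":0,"dz":0,"wx":0,"wy":0,"wz":0,"hand":100}]' 
python3 to.py .600 .145 .16 32.5; python3 look.py 4 wrist top side
```

```text
time_s: 6.88
tcp_pos: [0.6004, 0.1495, 0.1527]
eef_rot: [-180.0, 0.0, 89.2]
contact_force: [-0.5, -0.4, -0.2]
gripper_width: 0.0877
time_s: 7.88
tcp_pos: [0.6071, 0.1301, 0.1525]
eef_rot: [-178.0, -0.2, 34.0]
contact_force: [0.2, -0.2, -0.2]
gripper_width: 0.0876
t 7.88 pos [0.6071 0.1301 0.1525] rot [-177.97   -0.23   33.98] w 0.0876 F [ 0.2 -0.2 -0.2] j6 -173.6
shift tool [  2.4 -16.6  -6.9] max/62.5 rows 0.272
turn [-2.03 -0.2   1.49] shift after turn [  2.  -16.4  -7.5]
8.025 [0.60689098 0.130433   0.15275265] [-177.96940987   -0.24791504   34.01915449] 0.08748082957121887
```

View pics/wrist_4.png

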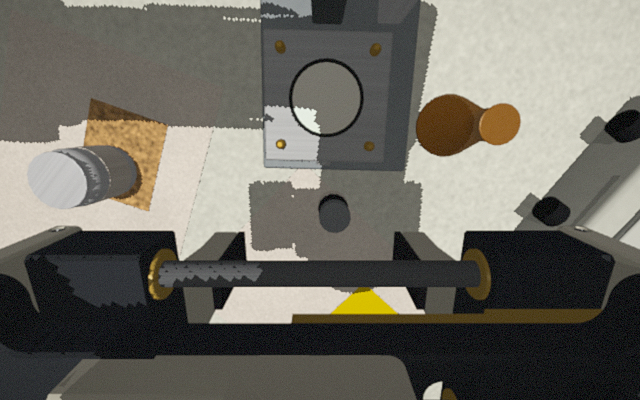

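View pics/top_4.png

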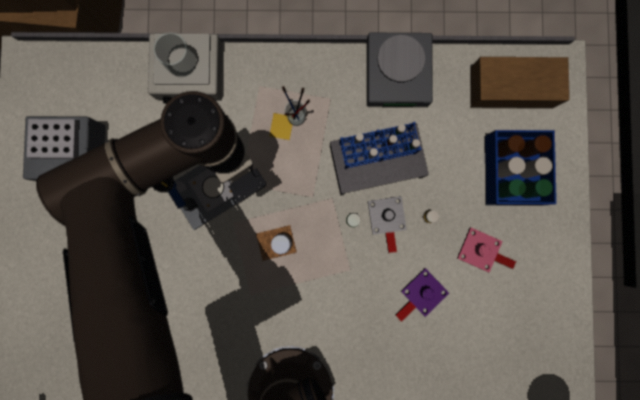

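The wrist joint has reached its range at this yaw (j6 = −173.6), so I'll grip half a turn round. The wrist picture shows the four brass studs at about (280,47), (376,49), (281,144) and (369,146). The top picture now shows the whole lid at (387,215).

```bash
python3 - <<'E'
import cv2
a=cv2.imread('pics/top_4.png')
cv2.imwrite('pics/c3.png',cv2.resize(a[185:265,340:440],None,fx=8,fy=7.5,interpolation=cv2.INTER_CUBIC))
b=cv2.imread('pics/wrist_4.png')
cv2.imwrite('pics/c4.png',cv2.resize(b[0:180,240:440],None,fx=4,fy=3.333,interpolation=cv2.INTER_CUBIC))
E
```

```text
(no output)
```

View pics/c3.png

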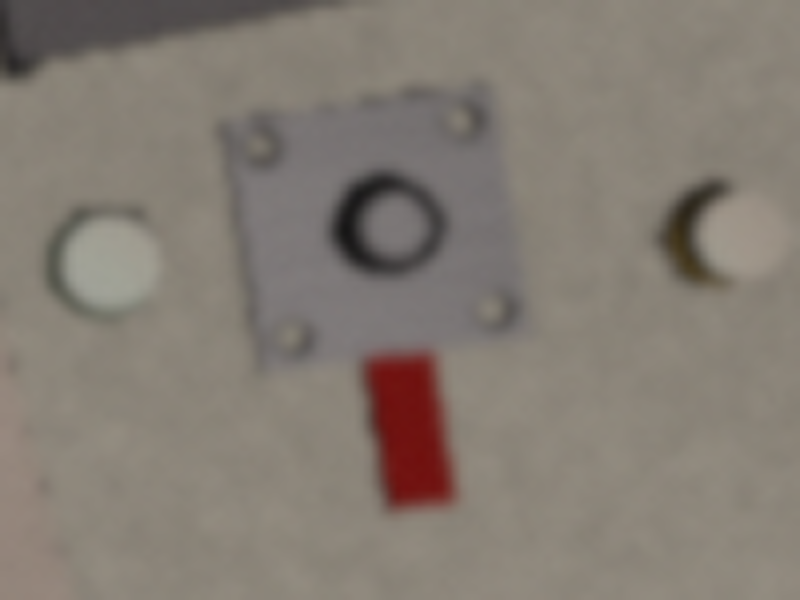

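View pics/c4.png

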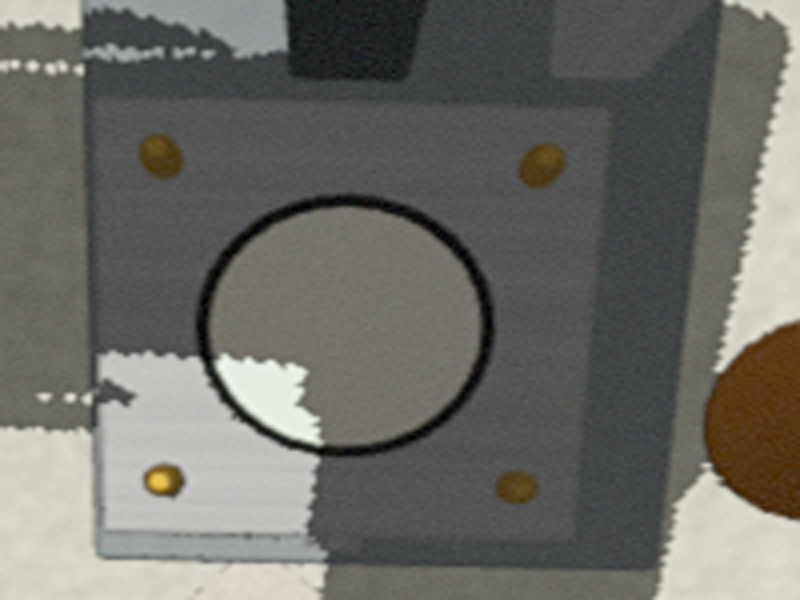

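```bash
python3 - <<'E'
from geo import *
pos=[0.60689,0.13043,0.15275];rot=[-177.9694,-.2479,34.019]
g=lambda p:(p[0]/4+239.6,p[1]/3.333-.35)
def fit(P,L):
    P=np.array(P)[:,:2];L=np.array(L,float);c=P.mean(0);l=L.mean(0)
    A=(L-l).T@(P-c);th=np.arctan2(A[0,1]-A[1,0],A[0,0]+A[1,1]);R=np.array([[np.cos(th),-np.sin(th)],[np.sin(th),np.cos(th)]])
    o=c-R@l;return o.round(4),np.degrees(th).round(2),(np.linalg.norm(P-o-(R@L.T).T,axis=1)*1000).round(1)
q=[(-36,-36),(-36,36),(36,-36),(36,36)];L=np.array(q)/1000
print('seat wrist studs',fit([wonz(g(p),.076,pos,rot) for p in [(161,157),(542,165),(164,480),(517,487)]],L))
print('seat wrist flange',fit([wonz(g(p),.070,pos,rot) for p in [(88,97),(612,110),(97,533),(578,543)]],L*50/36))
h=lambda p:(p[0]/8+339.55,p[1]/7.5+184.55)
print('lid top',fit([onz('top',h(p),.011) for p in [(292,337),(492,310),(263,147),(463,121)]],[L[1],L[0],L[3],L[2]]))
T=[onz('top',h(p),.012) for p in [(390,507),(455,500)]];print('tip',T)
f=lambda p,s,o:(p[0]/s+o[0],p[1]/s+o[1])
print('seat top',fit([onz('top',f(p,5,(139.6,129.6)),.076) for p in [(388,190),(272,263),(457,305),(342,376)]],[L[3],L[1],L[2],L[0]]))
print('knob',onz('top',h((394,226)),.05))
E
```

```text
seat wrist studs (array([0.5606, 0.2093]), np.float64(-57.28), array([0.4, 0.3, 0.3, 0.4]))
seat wrist flange (array([0.5605, 0.209 ]), np.float64(-57.24), array([0.5, 0.8, 0.9, 0.9]))
lid top (array([ 0.4897, -0.2681]), np.float64(8.27), array([0.3, 0.6, 0.5, 0.3]))
tip [array([ 0.38578529, -0.27220349,  0.012     ]), array([ 0.38854632, -0.29496577,  0.012     ])]
seat top (array([0.5615, 0.2079]), np.float64(-57.53), array([0.8, 0.5, 0.2, 0.1]))
knob [ 0.48962732 -0.26782128  0.05      ]
```

```bash
python3 -m crank '[{"dx":0,"dy":0,"dz":0,"wx":0,"wy":0,"wz":-10.7,"hand":100},{"dx":0,"dy":0,"dz":0,"wx":0,"wy":0,"wz":-10.7,"hand":100},{"dx":0,"dy":0,"dz":0,"wx":0,"wy":0,"wz":-10.7,"hand":100},{"dx":0,"dy":0,"dz":0,"wx":0,"wy":0,"wz":-10.7,"hand":100},{"dx":0,"dy":0,"dz":0,"wx":0,"wy":0,"wz":-10.7,"hand":100},{"dx":0,"dy":0,"dz":0,"wx":0,"wy":0,"wz":-10.7,"hand":100},{"dx":0,"dy":0,"dz":0,"wx":0,"wy":0,"wz":-10.7,"hand":100},{"dx":0,"dy":0,"dz":0,"wx":0,"wy":0,"wz":-10.7,"hand":100},{"dx":0,"dy":0,"dz":0,"wx":0,"wy":0,"wz":-10.7,"hand":100},{"dx":0,"dy":0,"dz":0,"wx":0,"wy":0,"wz":-10.7,"hand":100}]' 
python3 to.py .490 -.268 .13 -81.7
```

```text
time_s: 9.28
tcp_pos: [0.6069, 0.1304, 0.1529]
eef_rot: [179.1, -1.9, 141.4]
contact_force: [0.0, 0.7, -0.1]
gripper_width: 0.0878
t 9.28 pos [0.6069 0.1304 0.1529] rot [179.14  -1.86 141.39] w 0.0878 F [ 0.   0.7 -0.1] j6 -66.3
shift tool [-157.9 -384.5   12.1] max/62.5 rows 6.16
turn [   2.63    0.15 -136.91] shift after turn [377.4 173.2  22.9]
```

```bash
python3 to.py .490 -.268 .13 141.4
```

```text
t 9.28 pos [0.6069 0.1304 0.1529] rot [179.14  -1.86 141.39] w 0.0878 F [ 0.   0.7 -0.1] j6 -66.3
shift tool [-157.9 -384.5   12.1] max/62.5 rows 6.16
turn [ 0.86 -1.86 -0.02] shift after turn [-157.2 -384.3   22.9]
```

```bash
python3 -m crank '[{"dx":0,"dy":0,"dz":0,"wx":0.86,"wy":-1.86,"wz":0,"hand":100},{"dx":-22.5,"dy":-54.9,"dz":0,"wx":0,"wy":0,"wz":0,"hand":100},{"dx":-22.5,"dy":-54.9,"dz":0,"wx":0,"wy":0,"wz":0,"hand":100},{"dx":-22.5,"dy":-54.9,"dz":0,"wx":0,"wy":0,"wz":0,"hand":100},{"dx":-22.5,"dy":-54.9,"dz":0,"wx":0,"wy":0,"wz":0,"hand":100},{"dx":-22.5,"dy":-54.9,"dz":0,"wx":0,"wy":0,"wz":0,"hand":100},{"dx":-22.5,"dy":-54.9,"dz":0,"wx":0,"wy":0,"wz":0,"hand":100},{"dx":-22.5,"dy":-54.9,"dz":0,"wx":0,"wy":0,"wz":0,"hand":100},{"dx":0,"dy":0,"dz":0,"wx":0,"wy":0,"wz":-10.7,"hand":100},{"dx":0,"dy":0,"dz":0,"wx":0,"wy":0,"wz":-10.7,"hand":100}]' 
python3 -m crank '[{"dx":0,"dy":0,"dz":0,"wx":0,"wy":0,"wz":-10.5,"hand":100},{"dx":0,"dy":0,"dz":0,"wx":0,"wy":0,"wz":-10.5,"hand":100},{"dx":0,"dy":0,"dz":0,"wx":0,"wy":0,"wz":-10.5,"hand":100},{"dx":0,"dy":0,"dz":0,"wx":0,"wy":0,"wz":-10.5,"hand":100},{"dx":0,"dy":0,"dz":0,"wx":0,"wy":0,"wz":-10.5,"hand":100},{"dx":0,"dy":0,"dz":0,"wx":0,"wy":0,"wz":-10.5,"hand":100},{"dx":0,"dy":0,"dz":0,"wx":0,"wy":0,"wz":-10.5,"hand":100},{"dx":0,"dy":0,"dz":0,"wx":0,"wy":0,"wz":-10.5,"hand":100},{"dx":0,"dy":0,"dz":0,"wx":0,"wy":0,"wz":-10.5,"hand":100},{"dx":0,"dy":0,"dz":0,"wx":0,"wy":0,"wz":-10.5,"hand":100}]' 
python3 to.py .490 -.268 .1 -81.7
```

```text
time_s: 10.52
tcp_pos: [0.4871, -0.2684, 0.153]
eef_rot: [-180.0, -0.0, 162.6]
contact_force: [-0.2, -0.2, -0.2]
gripper_width: 0.0876
time_s: 11.78
tcp_pos: [0.4876, -0.2673, 0.1531]
eef_rot: [180.0, -0.0, -92.2]
contact_force: [0.4, -0.5, -0.5]
gripper_width: 0.0878
t 11.78 pos [ 0.4876 -0.2673  0.1531] rot [ 1.800e+02 -1.000e-02 -9.223e+01] w 0.0878 F [ 0.4 -0.5 -0.5] j6 96.3
shift tool [ 0.6 -2.4 53.1] max/62.5 rows 0.848
turn [ 1.000e-02 -1.000e-02 -1.053e+01] shift after turn [ 1.  -2.2 53.1]
```

```bash
python3 -m crank '[{"dx":0,"dy":0,"dz":0,"wx":0,"wy":0,"wz":-10.5,"hand":100},{"dx":1,"dy":-2.2,"dz":45,"wx":0,"wy":0,"wz":0,"hand":80},{"dx":0,"dy":0,"dz":45,"wx":0,"wy":0,"wz":0,"hand":70},{"dx":0,"dy":0,"dz":35,"wx":0,"wy":0,"wz":0,"hand":70},{"dx":0,"dy":0,"dz":8,"wx":0,"wy":0,"wz":0,"hand":70},{"dx":0,"dy":0,"dz":0,"wx":0,"wy":0,"wz":0,"hand":70}]' 
python3 to.py .490 -.268 .017 -81.7;python3 look.py 5 wrist
```

```text
time_s: 12.52
tcp_pos: [0.4901, -0.2684, 0.0203]
eef_rot: [180.0, -0.0, -82.1]
contact_force: [-0.1, 0.4, 0.1]
gripper_width: 0.0614
t 12.53 pos [ 0.4901 -0.2684  0.0203] rot [ 1.7997e+02 -1.0000e-02 -8.2080e+01] w 0.0614 F [-0.1  0.4  0.1] j6 106.5
shift tool [-0.4  0.1  3.3] max/62.5 rows 0.048
turn [ 0.03 -0.01 -0.38] shift after turn [-0.4  0.1  3.3]
12.575 [ 0.49067264 -0.26851905  0.02104004] [-1.79950841e+02 -3.88994287e-02 -8.20872291e+01] 0.06146790780484577
```

View pics/wrist_5.png

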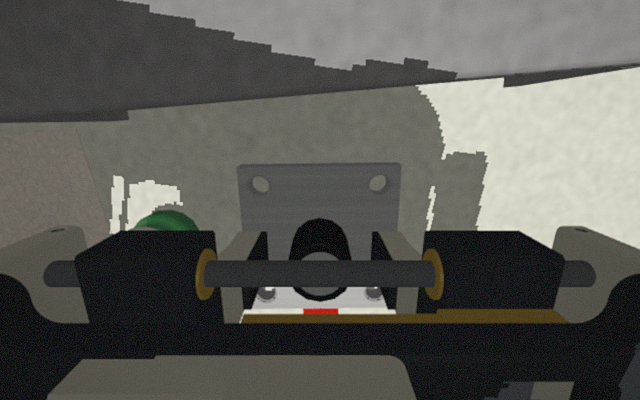

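The knob sits centred between the fingers at (320,272), with the far holes at (261,184) and (377,183). I'll go down a little, grip and lift.

```bash
python3 -m crank '[{"dx":-0.3,"dy":0,"dz":3,"wx":0,"wy":0,"wz":0,"hand":70},{"dx":0,"dy":0,"dz":0,"wx":0,"wy":0,"wz":0,"hand":0},{"dx":0,"dy":0,"dz":0,"wx":0,"wy":0,"wz":0,"hand":0},{"dx":0,"dy":0,"dz":0,"wx":0,"wy":0,"wz":0,"hand":0},{"dx":0,"dy":0,"dz":0,"wx":0,"wy":0,"wz":0,"hand":0},{"dx":0,"dy":0,"dz":-15,"wx":0,"wy":0,"wz":0,"hand":0},{"dx":0,"dy":0,"dz":-45,"wx":0,"wy":0,"wz":0,"hand":0},{"dx":0,"dy":0,"dz":-60,"wx":0,"wy":0,"wz":0,"hand":0},{"dx":0,"dy":0,"dz":0,"wx":0,"wy":0,"wz":0,"hand":0},{"dx":0,"dy":0,"dz":0,"wx":0,"wy":0,"wz":0,"hand":0}]' 45
python3 to.py .490 -.268 .137 -81.7;python3 look.py 6 wrist
```

```text
time_s: 13.82
tcp_pos: [0.4891, -0.2678, 0.1371]
eef_rot: [180.0, 0.0, -82.2]
contact_force: [-0.2, 0.4, -4.2]
gripper_width: 0.0334
t 13.82 pos [ 0.4891 -0.2678  0.1371] rot [ 1.800e+02  4.000e-02 -8.216e+01] w 0.0334 F [-0.2  0.4 -4.2] j6 106.5
shift tool [ 0.3 -0.9  0.1] max/62.5 rows 0.016
turn [ 0.    0.04 -0.46] shift after turn [ 0.3 -0.9  0.1]
13.875 [ 0.48861028 -0.2677191   0.13612429] [ 1.79894822e+02  6.97767953e-02 -8.21579509e+01] 0.033126878218284
```

View pics/wrist_6.png

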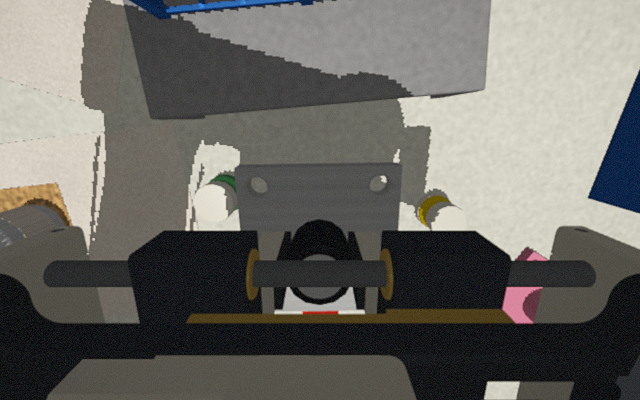

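```bash
python3 - <<'E'
import cv2
b=cv2.imread('pics/wrist_6.png')
cv2.imwrite('pics/c6.png',cv2.resize(b[150:240,220:420],None,fx=4,fy=4,interpolation=cv2.INTER_CUBIC))
from geo import *
c=optics.calibration('wrist');T=np.array(c['T_tool_cam']);K=c['intrinsics']
def tl(px,z):
    d=T[:3,:3]@np.linalg.solve(K,[px[0],px[1],1]);o=T[:3,3];return (o+d*(z-o[2])/d[2])*1000
for z in (.0045,.0055):
  P=[tl(p,z) for p in [(259,184.5),(379,183.5),(237.5,164),(402,163)]]
  print([p.round(1)[:2] for p in P], 'yaw off holes',np.degrees(np.arctan2(P[1][1]-P[0][1],P[1][0]-P[0][0])),'edge',np.degrees(np.arctan2(P[3][1]-P[2][1],P[3][0]-P[2][0])))
  print('widths',P[1][0]-P[0][0],P[3][0]-P[2][0],'mid',(P[0]+P[1])/2,(P[2]+P[3])/2)
E
```

```text
[array([-34.8, -36.6]), array([ 34.6, -37.2]), array([-46.3, -48.5]), array([ 46.9, -49.1])] yaw off holes -0.5356501548985244 edge -0.39671612661832845
widths 69.32634774180048 93.18395677401082 mid [ -0.09633599 -36.88675408   4.5       ] [  0.31504885 -48.77344126   4.5       ]
[array([-35. , -36.3]), array([ 34.8, -37. ]), array([-46.6, -48.3]), array([ 47.2, -48.9])] yaw off holes -0.5356501548985318 edge -0.3967161266183344
widths 69.75208330189088 93.75620275726061 mid [ -0.09665721 -36.6612784    5.5       ] [  0.31725397 -48.62096214   5.5       ]
```

View pics/c6.png

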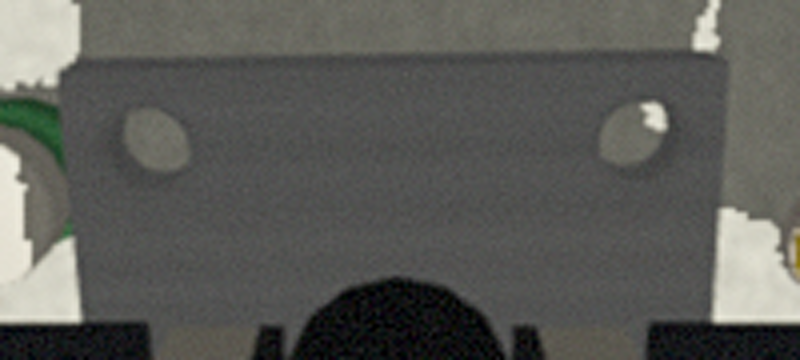

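The lid hangs level and centred in the grip: far holes at (259,184) and (379,184), so its centre is within 0.5 mm of the TCP and its yaw is off by 0.5°. I'll carry it to a staging point on the seat's −y side.

```bash
python3 to.py .4681 .1494 .137 -147.9
```

```text
t 13.88 pos [ 0.4886 -0.2677  0.1361] rot [ 1.7989e+02  7.0000e-02 -8.2160e+01] w 0.0331 F [-1.  -0.2 -4.3] j6 106.5
shift tool [-4.16e+02 -3.66e+01 -4.00e-01] max/62.5 rows 6.656
turn [ 0.13  0.   65.74] shift after turn [-204.3  364.2   -0.9]
```

```bash
python3 -m crank '[{"dx":-30,"dy":-2.6,"dz":0,"wx":0,"wy":0,"wz":0,"hand":0},{"dx":-50,"dy":-4.4,"dz":0,"wx":0,"wy":0,"wz":0,"hand":0},{"dx":-50,"dy":-4.4,"dz":0,"wx":0,"wy":0,"wz":0,"hand":0},{"dx":-50,"dy":-4.4,"dz":0,"wx":0,"wy":0,"wz":0,"hand":0},{"dx":-50,"dy":-4.4,"dz":0,"wx":0,"wy":0,"wz":0,"hand":0},{"dx":-50,"dy":-4.4,"dz":0,"wx":0,"wy":0,"wz":0,"hand":0},{"dx":-50,"dy":-4.4,"dz":0,"wx":0,"wy":0,"wz":0,"hand":0},{"dx":-50,"dy":-4.4,"dz":0,"wx":0,"wy":0,"wz":0,"hand":0},{"dx":-36,"dy":-3.2,"dz":0,"wx":0,"wy":0,"wz":0,"hand":0},{"dx":0,"dy":0,"dz":0,"wx":0,"wy":0,"wz":8,"hand":0}]' 
python3 -m crank '[{"dx":0,"dy":0,"dz":0,"wx":0,"wy":0,"wz":9.7,"hand":0},{"dx":0,"dy":0,"dz":0,"wx":0,"wy":0,"wz":10,"hand":0},{"dx":0,"dy":0,"dz":0,"wx":0,"wy":0,"wz":10,"hand":0},{"dx":0,"dy":0,"dz":0,"wx":0,"wy":0,"wz":10,"hand":0},{"dx":0,"dy":0,"dz":0,"wx":0,"wy":0,"wz":10,"hand":0},{"dx":0,"dy":0,"dz":0,"wx":0,"wy":0,"wz":8,"hand":0},{"dx":0,"dy":0,"dz":0,"wx":0,"wy":0,"wz":0,"hand":0},{"dx":0,"dy":0,"dz":0,"wx":0,"wy":0,"wz":0,"hand":0}]' 
python3 to.py .4681 .1494 .107 -147.9;python3 look.py 7 wrist top side
```

```text
time_s: 15.12
tcp_pos: [0.4682, 0.1508, 0.1354]
eef_rot: [179.8, -0.1, -90.1]
contact_force: [-1.0, -0.7, -3.7]
gripper_width: 0.0332
time_s: 16.12
tcp_pos: [0.4685, 0.1486, 0.1361]
eef_rot: [180.0, -0.1, -147.7]
contact_force: [0.2, -0.4, -3.2]
gripper_width: 0.0334
t 16.12 pos [0.4685 0.1486 0.1361] rot [ 1.8000e+02 -1.2000e-01 -1.4765e+02] w 0.0334 F [ 0.2 -0.4 -3.2] j6 -8.2
shift tool [-0.1  0.9 29.1] max/62.5 rows 0.464
turn [ 0.   -0.12  0.25] shift after turn [-0.1  0.9 29.1]
16.275 [0.46886558 0.14885114 0.13668486] [ 1.79991706e+02 -4.96417276e-02 -1.47738454e+02] 0.03316719212426635
```

View pics/wrist_7.png

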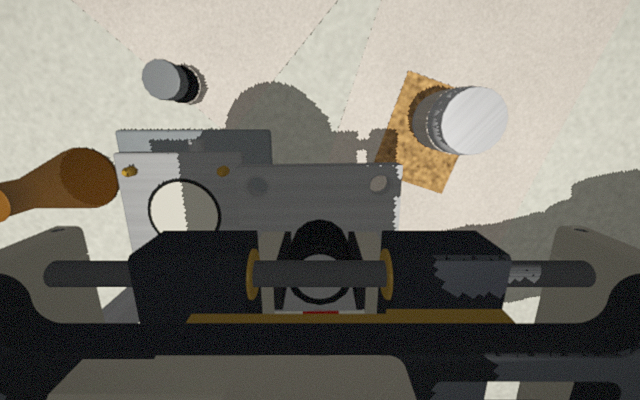

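View pics/side_7.png

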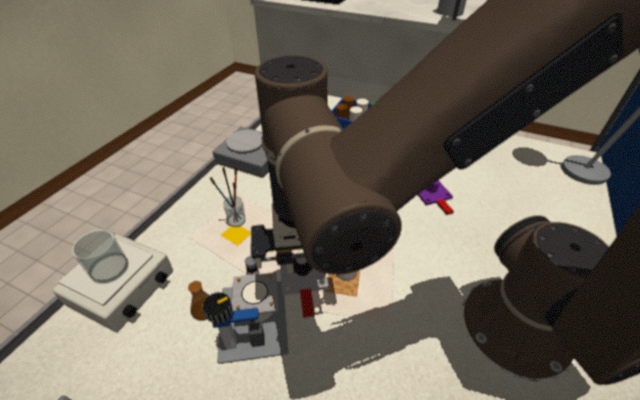

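View pics/top_7.png

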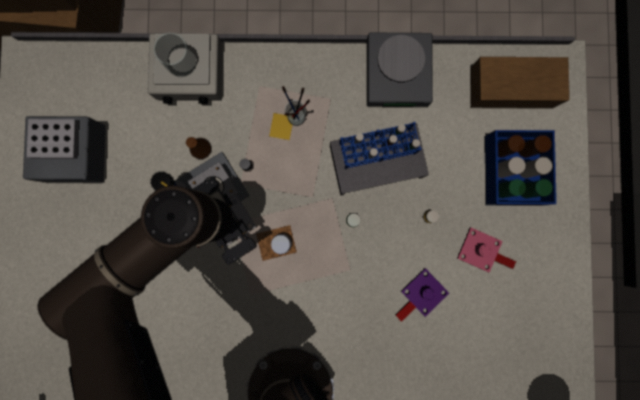

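The wrist picture shows the lid's far holes at (257,185) and (379,184), and beside it two pot studs at (129,171) and (223,171). The tongue's path in from −y is clear. I'm rechecking the seat from these pixels.

```bash
python3 - <<'E'
import cv2
b=cv2.imread('pics/wrist_7.png')
cv2.imwrite('pics/c7.png',cv2.resize(b[140:220,100:300],None,fx=4,fy=4,interpolation=cv2.INTER_CUBIC))
from geo import *
pos=[0.46886558,0.14885114,0.13668486];rot=[179.991706,-.0496,-147.738]
A,B=[wonz(p,.077,pos,rot) for p in [(129.5,171),(223,171)]]
print(A,B,np.linalg.norm(A-B));m=(A+B)/2;d=B-A;yaw=np.degrees(np.arctan2(d[1],d[0]))+90
print('yaw',yaw,'seat',m-.036*np.array([np.cos(np.radians(yaw)),np.sin(np.radians(yaw)),0]))
E
```

```text
[0.60960267 0.19691741 0.077     ] [0.54930646 0.15880384 0.077     ] 0.07133215691931116
yaw -57.702792793958565 seat [0.56021936 0.20829099 0.077     ]
```

View pics/c7.png

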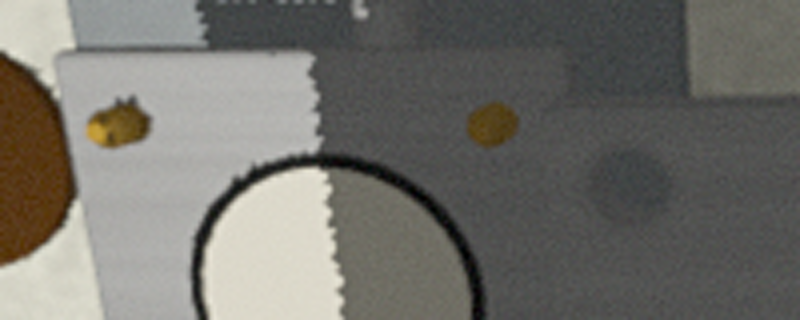

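```bash
python3 -m crank '[{"dx":0,"dy":0,"dz":28,"wx":0,"wy":0,"wz":0.2,"hand":0},{"dx":0,"dy":0,"dz":0,"wx":0,"wy":0,"wz":0,"hand":0},{"dx":0,"dy":0,"dz":0,"wx":0,"wy":0,"wz":0,"hand":0}]' 
python3 to.py .5605 .2086 .107 -148;python3 look.py 8 side; python3 -c "
import cv2;b=cv2.imread('pics/side_8.png');cv2.imwrite('pics/c8.png',cv2.resize(b[240:370,180:350],None,fx=4.5,fy=4.5,interpolation=2))"
```

```text
time_s: 16.65
tcp_pos: [0.4694, 0.1491, 0.1096]
eef_rot: [-180.0, -0.0, -148.0]
contact_force: [0.6, 0.6, -3.6]
gripper_width: 0.0334
t 16.65 pos [0.4694 0.1491 0.1096] rot [-179.99   -0.   -147.98] w 0.0334 F [ 0.6  0.6 -3.6] j6 -8.5
shift tool [-108.8    2.1    2.6] max/62.5 rows 1.744
turn [-0.01 -0.    0.02] shift after turn [-108.8    2.2    2.6]
16.7 [0.46957327 0.14927594 0.10983557] [ 1.79999930e+02  4.50043401e-02 -1.47988195e+02] 0.03371495207207383
```

View pics/c8.png

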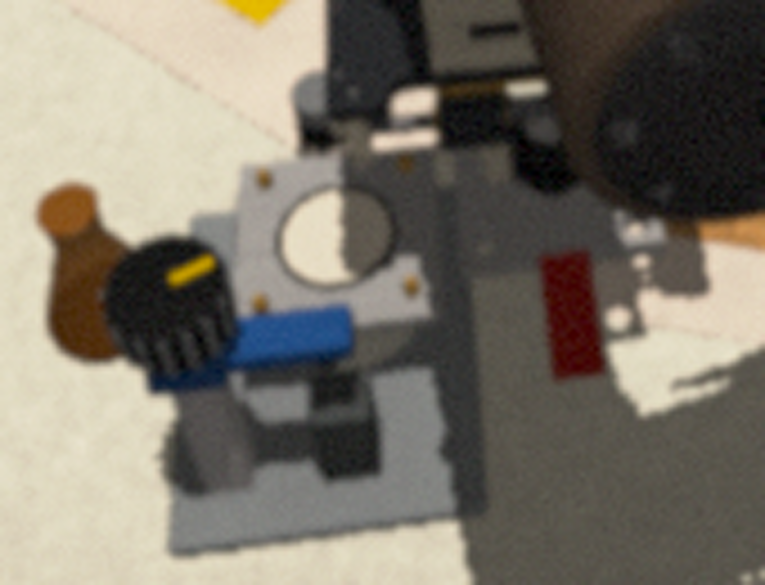

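The side view shows the tongue (570,315 in the crop) level and clear of the arm's end, with a gap between the foot and the block. I'll slide in.

```bash
python3 -m crank '[{"dx":-20,"dy":2.2,"dz":2.5,"wx":0,"wy":0,"wz":0,"hand":0},{"dx":-25,"dy":0,"dz":0,"wx":0,"wy":0,"wz":0,"hand":0},{"dx":-25,"dy":0,"dz":0,"wx":0,"wy":0,"wz":0,"hand":0},{"dx":-25,"dy":0,"dz":0,"wx":0,"wy":0,"wz":0,"hand":0},{"dx":-13.8,"dy":0,"dz":0,"wx":0,"wy":0,"wz":0,"hand":0},{"dx":0,"dy":0,"dz":0,"wx":0,"wy":0,"wz":0,"hand":0},{"dx":0,"dy":0,"dz":0,"wx":0,"wy":0,"wz":0,"hand":0}]' 
python3 to.py .5605 .2086 .107 -148;python3 look.py 9 side wrist; python3 to.py .5605 .2086 .107 -148; python3 -c "
import cv2;b=cv2.imread('pics/side_9.png');cv2.imwrite('pics/c9.png',cv2.resize(b[240:370,180:350],None,fx=4.5,fy=4.5,interpolation=2))"
```

```text
time_s: 17.58
tcp_pos: [0.5595, 0.2081, 0.1063]
eef_rot: [180.0, -0.1, -148.0]
contact_force: [0.6, -0.8, -3.3]
gripper_width: 0.0336
t 17.57 pos [0.5595 0.2081 0.1063] rot [ 1.7998e+02 -6.0000e-02 -1.4803e+02] w 0.0336 F [ 0.6 -0.8 -3.3] j6 -7.1
shift tool [-1.1 -0.1 -0.7] max/62.5 rows 0.016
turn [ 0.02 -0.06 -0.03] shift after turn [-1.1 -0.1 -0.7]
17.675 [0.55956291 0.20806791 0.10653841] [ 1.79984391e+02 -3.03478336e-02 -1.48029810e+02] 0.03352983463531395
t 17.68 pos [0.5596 0.2081 0.1065] rot [ 1.7998e+02 -3.0000e-02 -1.4803e+02] w 0.0335 F [-0.7 -0.1 -4.1] j6 -7.1
shift tool [-1.1 -0.  -0.5] max/62.5 rows 0.016
turn [ 0.02 -0.03 -0.03] shift after turn [-1.1 -0.  -0.5]
```

View pics/c9.png

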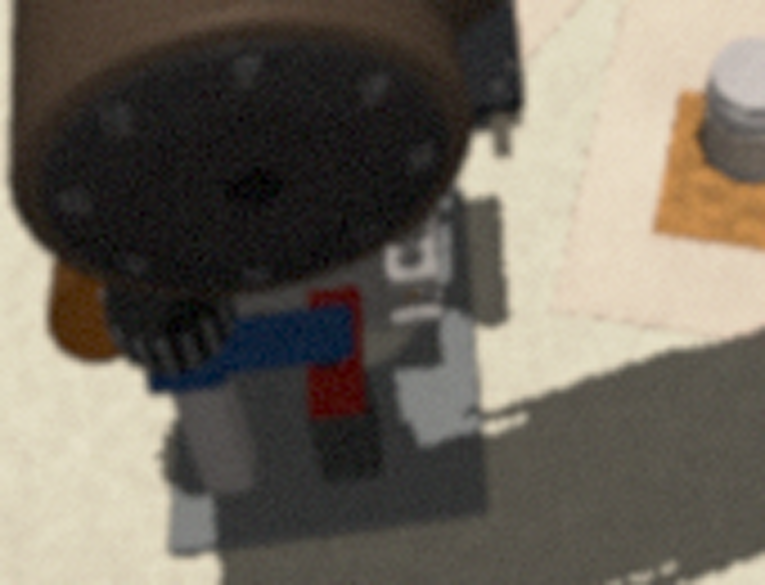

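View pics/wrist_9.png

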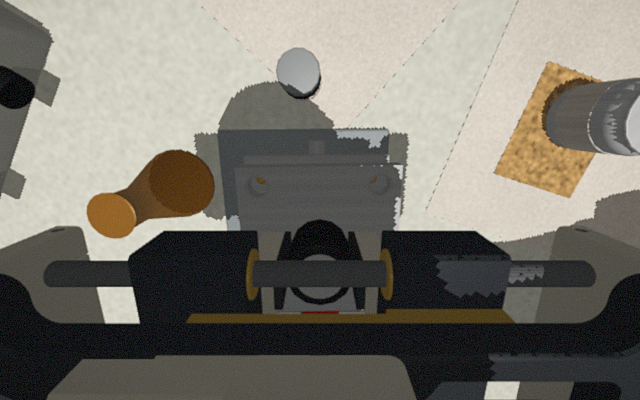

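```bash
python3 - <<'E'
import cv2
b=cv2.imread('pics/wrist_9.png')
cv2.imwrite('pics/c9b.png',cv2.resize(b[160:210,230:410],None,fx=4.4,fy=4.4,interpolation=cv2.INTER_CUBIC))
from geo import *
c=optics.calibration('wrist');T=np.linalg.inv(np.array(c['T_tool_cam']));K=c['intrinsics']
def pr(X):
    p=K@(T[:3,:3]@np.array(X)+T[:3,3]);return ((p[:2]/p[2]-[230,160])*4.4).round(0)
for x in(-.036,.036):
  print('hole top',pr([x,-.036,.009]),'stud top on axis',pr([x,-.036,.1065-.081]),'stud base',pr([x,-.036,.1065-.07]), 'mm px',pr([x+.001,-.036,.0255])-pr([x,-.036,.0255]))
E
```

```text
hole top [125. 104.] stud top on axis [148.  80.] stud base [161.  65.] mm px [7. 0.]
hole top [659. 105.] stud top on axis [636.  80.] stud base [623.  66.] mm px [7. 0.]
```

View pics/c9b.png

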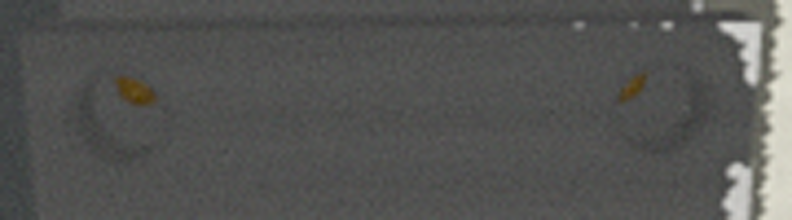

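Both studs show inside the far holes. The pose reading and stud positions call for about 1.3 mm along −x of the tool, after which I'll lower.

```bash
python3 -m crank '[{"dx":-1.3,"dy":0,"dz":0,"wx":0,"wy":0,"wz":0,"hand":0},{"dx":0,"dy":0,"dz":4,"wx":0,"wy":0,"wz":0,"hand":0},{"dx":0,"dy":0,"dz":4,"wx":0,"wy":0,"wz":0,"hand":0},{"dx":0,"dy":0,"dz":3,"wx":0,"wy":0,"wz":0,"hand":0},{"dx":0,"dy":0,"dz":0,"wx":0,"wy":0,"wz":0,"hand":0}]' 
python3 to.py .5605 .2086 .088 -148
```

```text
time_s: 18.3
tcp_pos: [0.561, 0.209, 0.0949]
eef_rot: [180.0, -0.1, -148.0]
contact_force: [0.7, -0.1, -4.2]
gripper_width: 0.0336
t 18.3 pos [0.561  0.209  0.0949] rot [ 1.7999e+02 -6.0000e-02 -1.4803e+02] w 0.0336 F [ 0.7 -0.1 -4.2] j6 -7.1
shift tool [ 0.6 -0.   6.9] max/62.5 rows 0.112
turn [ 0.01 -0.06 -0.03] shift after turn [ 0.6 -0.   6.9]
```

No contact load so far, so I'll continue down.

```bash
python3 -m crank '[{"dx":0.2,"dy":0,"dz":3,"wx":0,"wy":0,"wz":0,"hand":0},{"dx":0,"dy":0,"dz":3,"wx":0,"wy":0,"wz":0,"hand":0},{"dx":0,"dy":0,"dz":0,"wx":0,"wy":0,"wz":0,"hand":0}]' 
python3 to.py .5605 .2086 .088 -148
```

```text
time_s: 18.68
tcp_pos: [0.5609, 0.2089, 0.089]
eef_rot: [180.0, -0.1, -148.0]
contact_force: [-0.6, -0.7, -3.6]
gripper_width: 0.0332
t 18.68 pos [0.5609 0.2089 0.089 ] rot [ 1.7999e+02 -5.0000e-02 -1.4803e+02] w 0.0332 F [-0.6 -0.7 -3.6] j6 -7.1
shift tool [ 0.4 -0.   1. ] max/62.5 rows 0.016
turn [ 0.01 -0.05 -0.03] shift after turn [ 0.4 -0.   1. ]
```

```bash
python3 -m crank '[{"dx":0,"dy":0,"dz":1.5,"wx":0,"wy":0,"wz":0,"hand":0},{"dx":0,"dy":0,"dz":0,"wx":0,"wy":0,"wz":0,"hand":0}]' 
python3 to.py .5605 .2086 .086 -148; python3 look.py 10 wrist; python3 -c "
import cv2
b=cv2.imread('pics/wrist_10.png')
cv2.imwrite('pics/c10.png',cv2.resize(b[130:230,200:440],None,fx=3.3,fy=3.3,interpolation=2))"
```

```text
time_s: 18.92
tcp_pos: [0.561, 0.209, 0.0878]
eef_rot: [180.0, -0.0, -148.0]
contact_force: [0.1, 0.7, -4.2]
gripper_width: 0.0337
t 18.93 pos [0.561  0.209  0.0878] rot [ 1.7999e+02 -3.0000e-02 -1.4802e+02] w 0.0337 F [ 0.1  0.7 -4.2] j6 -7.1
shift tool [ 0.6 -0.1  1.8] max/62.5 rows 0.032
turn [ 0.01 -0.03 -0.02] shift after turn [ 0.6 -0.1  1.8]
18.975 [0.56104155 0.20901548 0.08787074] [ 1.79989007e+02 -2.13004067e-02 -1.48028495e+02] 0.03353428524399083
```

View pics/c10.png

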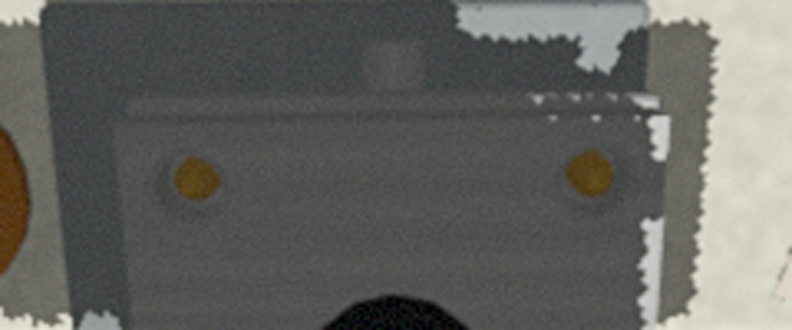

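The studs now stand inside both far holes, at (196,180) and (590,175) in the crop. I'll lower to contact.

```bash
python3 -m crank '[{"dx":0,"dy":0,"dz":1.5,"wx":0,"wy":0,"wz":0,"hand":0},{"dx":0,"dy":0,"dz":0,"wx":0,"wy":0,"wz":0,"hand":0}]' 
python3 to.py .5605 .2086 .086 -148
```

```text
time_s: 19.23
tcp_pos: [0.5612, 0.2091, 0.0871]
eef_rot: [180.0, 0.0, -148.0]
contact_force: [-2.9, -1.1, 3.2]
gripper_width: 0.0333
t 19.23 pos [0.5612 0.2091 0.0871] rot [ 1.8000e+02  2.0000e-02 -1.4801e+02] w 0.0333 F [-2.9 -1.1  3.2] j6 -7.1
shift tool [ 0.9 -0.1  1.1] max/62.5 rows 0.016
turn [ 0.    0.02 -0.01] shift after turn [ 0.9 -0.1  1.1]
```

```bash
python3 -m crank '[{"dx":0,"dy":0,"dz":0,"wx":0,"wy":0,"wz":0,"hand":70},{"dx":0,"dy":0,"dz":0,"wx":0,"wy":0,"wz":0,"hand":80},{"dx":0,"dy":0,"dz":0,"wx":0,"wy":0,"wz":0,"hand":80},{"dx":0,"dy":0,"dz":-20,"wx":0,"wy":0,"wz":0,"hand":80},{"dx":0,"dy":0,"dz":-50,"wx":0,"wy":0,"wz":0,"hand":80},{"dx":0,"dy":0,"dz":-60,"wx":0,"wy":0,"wz":0,"hand":80},{"dx":0,"dy":0,"dz":0,"wx":0,"wy":0,"wz":0,"hand":100}]' 
python3 to.py .5605 .2086 .086 -148; python3 look.py 11 wrist side;python3 to.py .5605 .2086 .086 -148;  python3 -c "
import cv2;b=cv2.imread('pics/side_11.png');cv2.imwrite('pics/c11.png',cv2.resize(b[240:370,180:350],None,fx=4.5,fy=4.5,interpolation=2))"
```

```text
time_s: 20.1
tcp_pos: [0.5638, 0.2104, 0.2221]
eef_rot: [-180.0, 0.5, -148.0]
contact_force: [1.1, -0.5, -0.8]
gripper_width: 0.0755
t 20.1 pos [0.5638 0.2104 0.2221] rot [-179.99    0.55 -147.99] w 0.0755 F [ 1.1 -0.5 -0.8] j6 -7.1
shift tool [  5.1   0.2 136. ] max/62.5 rows 2.176
turn [-0.01  0.55  0.01] shift after turn [  3.8   0.2 136.1]
20.2 [0.56120066 0.20925215 0.21704524] [ 1.79955589e+02  8.57744422e-02 -1.48036963e+02] 0.08265908091144619
t 20.2 pos [0.5612 0.2093 0.217 ] rot [ 1.7996e+02  9.0000e-02 -1.4804e+02] w 0.0827 F [ 0.2 -0.2 -0.9] j6 -7.1
shift tool [  1.1  -0.3 131. ] max/62.5 rows 2.096
turn [ 0.04  0.09 -0.04] shift after turn [  0.9  -0.2 131. ]
```

View pics/c11.png

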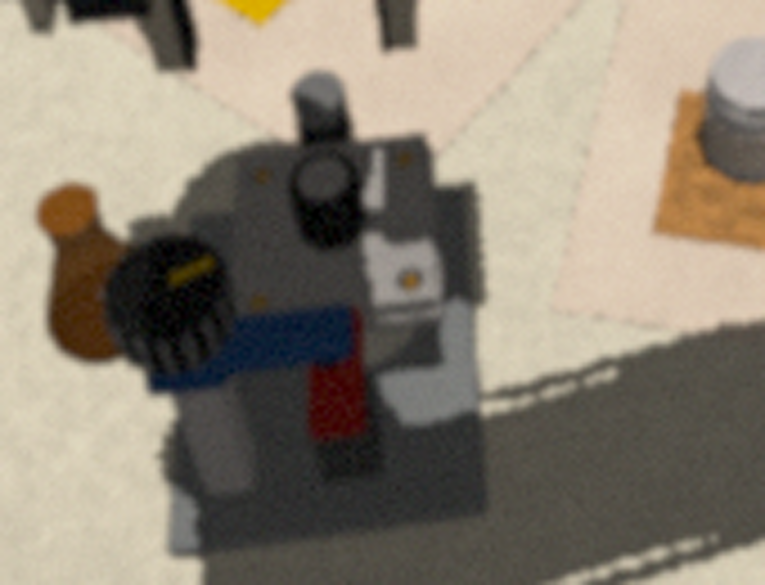

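View pics/wrist_11.png

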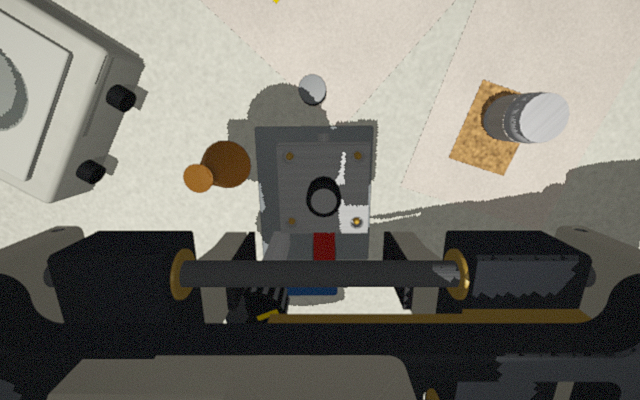

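The lid is seated: all four studs show in its holes, at (289,156), (358,155), (292,221) and (357,222). The tongue lies on the block under the raised arm. Next is the clamp knob.

```bash
python3 - <<'E'
from plant import finder
from geo import *
for n in ['clamp_knob','lid','clamp_foot']:
  print(n,[(d['centre'],d['conf']) for d in finder.place_of(n,'side')][:2])
print('knob expected side',proj('side',[.564,.3117,.164]),'lid', proj('side',[.5608,.2088,.07]))
E
python3 to.py .564 .3117 .217 -148
```

```text
clamp_knob [([220.2, 308.5], 0.79)]
lid [([432.9, 191.9], 0.85), ([405.0, 156.6], 0.64)]
clamp_foot []
knob expected side [217.4912735 307.0589584] lid [254.47759096 292.07975275]
t 20.35 pos [0.5605 0.2086 0.215 ] rot [ 1.7999e+02 -1.5000e-01 -1.4803e+02] w 0.087 F [ 0.3 -0.1 -0.1] j6 -7.1
shift tool [-57.6  85.6  -2.1] max/62.5 rows 1.376
turn [ 0.01 -0.15 -0.03] shift after turn [-57.6  85.5  -2. ]
```

```bash
python3 -m crank '[{"dx":-19.2,"dy":28.5,"dz":0,"wx":0,"wy":0,"wz":0,"hand":100},{"dx":-19.2,"dy":28.5,"dz":0,"wx":0,"wy":0,"wz":0,"hand":100},{"dx":-19.2,"dy":28.5,"dz":0,"wx":0,"wy":0,"wz":0,"hand":100},{"dx":0,"dy":0,"dz":0,"wx":0,"wy":0,"wz":-10.7,"hand":100},{"dx":0,"dy":0,"dz":0,"wx":0,"wy":0,"wz":-10.7,"hand":100},{"dx":0,"dy":0,"dz":0,"wx":0,"wy":0,"wz":-10.7,"hand":100},{"dx":0,"dy":0,"dz":0,"wx":0,"wy":0,"wz":-10.7,"hand":100},{"dx":0,"dy":0,"dz":0,"wx":0,"wy":0,"wz":-10.7,"hand":100},{"dx":0,"dy":0,"dz":0,"wx":0,"wy":0,"wz":-10.7,"hand":100},{"dx":0,"dy":0,"dz":0,"wx":0,"wy":0,"wz":-10.7,"hand":100}]' 
python3 -m crank '[{"dx":0,"dy":0,"dz":0,"wx":0,"wy":0,"wz":-10.7,"hand":100},{"dx":0,"dy":0,"dz":0,"wx":0,"wy":0,"wz":-10.7,"hand":100},{"dx":0,"dy":0,"dz":0,"wx":0,"wy":0,"wz":-10.7,"hand":100},{"dx":0,"dy":0,"dz":0,"wx":0,"wy":0,"wz":-10.7,"hand":100},{"dx":0,"dy":0,"dz":0,"wx":0,"wy":0,"wz":-10.7,"hand":100},{"dx":0,"dy":0,"dz":0,"wx":0,"wy":0,"wz":-10.7,"hand":100},{"dx":0,"dy":0,"dz":0,"wx":0,"wy":0,"wz":-10.7,"hand":100},{"dx":0,"dy":0,"dz":0,"wx":0,"wy":0,"wz":-10.7,"hand":100},{"dx":0,"dy":0,"dz":0,"wx":0,"wy":0,"wz":-10.7,"hand":100},{"dx":0,"dy":0,"dz":0,"wx":0,"wy":0,"wz":0,"hand":100}]' 
python3 to.py .564 .3117 .147 25; python3 look.py 12 wrist
```

```text
time_s: 21.6
tcp_pos: [0.5643, 0.3117, 0.2147]
eef_rot: [179.8, -0.1, -72.8]
contact_force: [-0.3, -0.4, 0.3]
gripper_width: 0.0879
time_s: 22.85
tcp_pos: [0.5644, 0.3117, 0.215]
eef_rot: [180.0, 0.1, 23.1]
contact_force: [1.4, 0.0, 0.5]
gripper_width: 0.0871
t 22.85 pos [0.5644 0.3117 0.215 ] rot [1.7996e+02 1.4000e-01 2.3100e+01] w 0.0871 F [1.4 0.  0.5] j6 156.9
shift tool [-0.2 -0.2 68. ] max/62.5 rows 1.088
turn [ 0.04  0.14 -1.9 ] shift after turn [-0.3 -0.1 68. ]
22.9 [0.56442966 0.31181739 0.21521989] [1.79970969e+02 1.20044118e-01 2.29287424e+01] 0.08737977503029198
```

View pics/wrist_12.png

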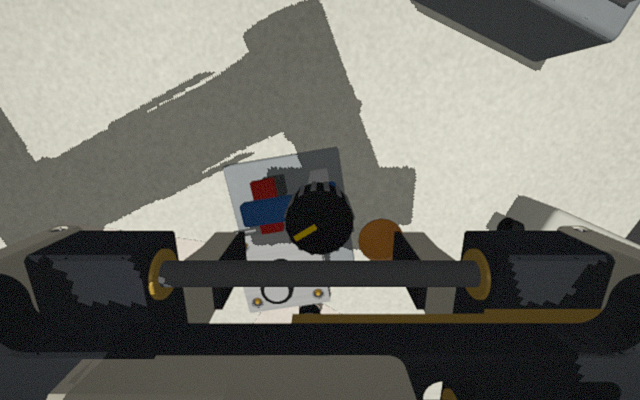

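The knob is centred under the gripper at (320,222), its yellow mark pointing to the lower left. I'll go down and grip.

```bash
python3 -m crank '[{"dx":0,"dy":0,"dz":30,"wx":0,"wy":0,"wz":0,"hand":100},{"dx":0,"dy":0,"dz":30,"wx":0,"wy":0,"wz":0,"hand":100},{"dx":0,"dy":0,"dz":8,"wx":0,"wy":0,"wz":0,"hand":100},{"dx":0,"dy":0,"dz":0,"wx":0,"wy":0,"wz":0,"hand":0},{"dx":0,"dy":0,"dz":0,"wx":0,"wy":0,"wz":0,"hand":0},{"dx":0,"dy":0,"dz":0,"wx":0,"wy":0,"wz":0,"hand":0},{"dx":0,"dy":0,"dz":0,"wx":0,"wy":0,"wz":0,"hand":0},{"dx":0,"dy":0,"dz":0,"wx":0,"wy":0,"wz":5,"hand":0},{"dx":0,"dy":0,"dz":0,"wx":0,"wy":0,"wz":10,"hand":0}]' 30
python3 to.py .564 .3117 .147 25; python3 -c "
from plant import get_state;print(get_state()['moment'])"
```

```text
time_s: 24.02
tcp_pos: [0.5641, 0.3115, 0.1489]
eef_rot: [180.0, 0.1, 7.9]
contact_force: [-3.3, -1.8, 2.5]
gripper_width: 0.0492
t 24.02 pos [0.5641 0.3115 0.1489] rot [1.7997e+02 7.0000e-02 7.9200e+00] w 0.0492 F [-3.3 -1.8  2.5] j6 141.7
shift tool [-0.1 -0.2  1.9] max/62.5 rows 0.032
turn [  0.02   0.07 -17.08] shift after turn [-0.  -0.2  1.9]
[-0.68735841  1.24253922  0.12656331]
```

```bash
python3 -m crank '[{"dx":0,"dy":0,"dz":0,"wx":0,"wy":0,"wz":10,"hand":0},{"dx":0,"dy":0,"dz":0,"wx":0,"wy":0,"wz":10,"hand":0},{"dx":0,"dy":0,"dz":0,"wx":0,"wy":0,"wz":10,"hand":0},{"dx":0,"dy":0,"dz":0,"wx":0,"wy":0,"wz":10,"hand":0},{"dx":0,"dy":0,"dz":0,"wx":0,"wy":0,"wz":10,"hand":0},{"dx":0,"dy":0,"dz":0,"wx":0,"wy":0,"wz":10,"hand":0},{"dx":0,"dy":0,"dz":0,"wx":0,"wy":0,"wz":10,"hand":0},{"dx":0,"dy":0,"dz":0,"wx":0,"wy":0,"wz":10,"hand":0},{"dx":0,"dy":0,"dz":0,"wx":0,"wy":0,"wz":10,"hand":0},{"dx":0,"dy":0,"dz":0,"wx":0,"wy":0,"wz":10,"hand":0}]'
python3 to.py .564 .3117 .147 25;  python3 look.py 13 wrist
```

```text
time_s: 25.28
tcp_pos: [0.5636, 0.312, 0.149]
eef_rot: [179.9, 0.0, -92.2]
contact_force: [-6.5, 0.1, 3.9]
gripper_width: 0.0493
t 25.27 pos [0.5636 0.312  0.149 ] rot [179.91   0.   -92.15] w 0.0493 F [-6.5  0.1  3.9] j6 41.6
shift tool [ 0.3 -0.4  2. ] max/62.5 rows 0.032
turn [ 6.0000e-02  1.0000e-01 -1.1715e+02] shift after turn [0.3 0.5 2. ]
25.325 [0.56359323 0.31199821 0.1489627 ] [ 1.79905560e+02  1.73269585e-03 -9.26860076e+01] 0.04936124805065259
```

View pics/wrist_13.png

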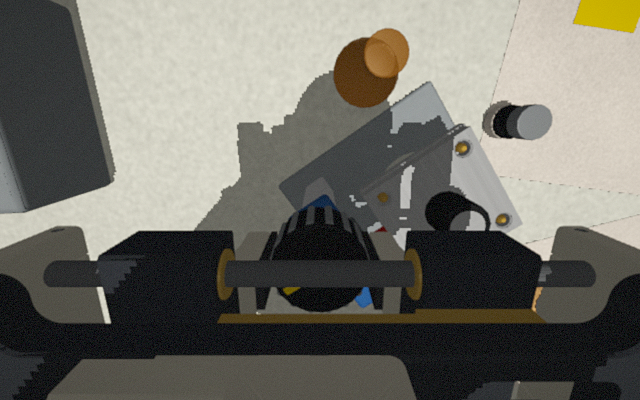

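The yellow mark has stayed at the lower left in the tool's view (290,290), so the knob turns with the fingers. The lid is unmoved, with its studs at (463,147) and (503,220). I'll continue.

```bash
python3 -m crank '[{"dx":0,"dy":0,"dz":0,"wx":0,"wy":0,"wz":10,"hand":0},{"dx":0,"dy":0,"dz":0,"wx":0,"wy":0,"wz":10,"hand":0},{"dx":0,"dy":0,"dz":0,"wx":0,"wy":0,"wz":10,"hand":0},{"dx":0,"dy":0,"dz":0,"wx":0,"wy":0,"wz":10,"hand":0},{"dx":0,"dy":0,"dz":0,"wx":0,"wy":0,"wz":10,"hand":0},{"dx":0,"dy":0,"dz":0,"wx":0,"wy":0,"wz":10,"hand":0},{"dx":0,"dy":0,"dz":0,"wx":0,"wy":0,"wz":10,"hand":0},{"dx":0,"dy":0,"dz":0,"wx":0,"wy":0,"wz":10,"hand":0},{"dx":0,"dy":0,"dz":0,"wx":0,"wy":0,"wz":10,"hand":0},{"dx":0,"dy":0,"dz":0,"wx":0,"wy":0,"wz":10,"hand":0}]'
python3 to.py .564 .3117 .147 25
python3 -m crank '[{"dx":0,"dy":0,"dz":0,"wx":0,"wy":0,"wz":10,"hand":0},{"dx":0,"dy":0,"dz":0,"wx":0,"wy":0,"wz":10,"hand":0},{"dx":0,"dy":0,"dz":0,"wx":0,"wy":0,"wz":10,"hand":0},{"dx":0,"dy":0,"dz":0,"wx":0,"wy":0,"wz":10,"hand":0},{"dx":0,"dy":0,"dz":0,"wx":0,"wy":0,"wz":10,"hand":0},{"dx":0,"dy":0,"dz":0,"wx":0,"wy":0,"wz":10,"hand":0},{"dx":0,"dy":0,"dz":0,"wx":0,"wy":0,"wz":10,"hand":0},{"dx":0,"dy":0,"dz":0,"wx":0,"wy":0,"wz":10,"hand":0},{"dx":0,"dy":0,"dz":0,"wx":0,"wy":0,"wz":10,"hand":0},{"dx":0,"dy":0,"dz":0,"wx":0,"wy":0,"wz":8,"hand":0}]'
python3 to.py .564 .3117 .147 25;  python3 look.py 14 wrist
```

```text
time_s: 26.58
tcp_pos: [0.5642, 0.3125, 0.149]
eef_rot: [180.0, -0.0, 167.9]
contact_force: [-4.1, 1.0, 2.0]
gripper_width: 0.05
t 26.57 pos [0.5642 0.3125 0.149 ] rot [ 1.7997e+02 -4.0000e-02  1.6786e+02] w 0.05 F [-4.1  1.   2. ] j6 -58.4
shift tool [-0.  -0.8  2. ] max/62.5 rows 0.032
turn [-4.0000e-02 -5.0000e-02  1.4286e+02] shift after turn [-0.5  0.6  2. ]
time_s: 27.82
tcp_pos: [0.5645, 0.3118, 0.149]
eef_rot: [-180.0, 0.0, 69.9]
contact_force: [-1.4, -0.7, 2.1]
gripper_width: 0.0496
t 27.82 pos [0.5645 0.3118 0.149 ] rot [-1.7999e+02  2.0000e-02  6.9890e+01] w 0.0496 F [-1.4 -0.7  2.1] j6 -156.3
shift tool [-0.3 -0.4  2. ] max/62.5 rows 0.032
turn [-0.000e+00  3.000e-02  4.489e+01] shift after turn [-0.5 -0.1  2. ]
27.875 [0.56448451 0.31182128 0.14896407] [-1.79984318e+02  2.02481137e-02  6.95354443e+01] 0.049473968410671955
```

View pics/wrist_14.png

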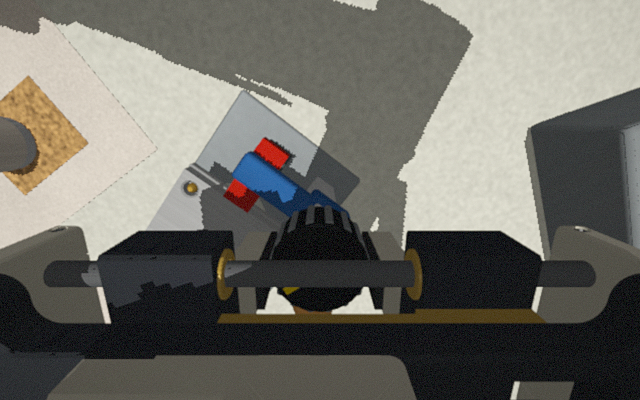

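The tongue is under the arm, red on both sides of it at (272,152) and (240,195), and the knob is 313° on. I'll open, wind back 225° and regrip.

```bash
python3 -m crank '[{"dx":0,"dy":0,"dz":0,"wx":0,"wy":0,"wz":0,"hand":100},{"dx":0,"dy":0,"dz":0,"wx":0,"wy":0,"wz":0,"hand":100},{"dx":0,"dy":0,"dz":0,"wx":0,"wy":0,"wz":0,"hand":100},{"dx":0,"dy":0,"dz":0,"wx":0,"wy":0,"wz":-10.5,"hand":100},{"dx":0,"dy":0,"dz":0,"wx":0,"wy":0,"wz":-10.5,"hand":100},{"dx":0,"dy":0,"dz":0,"wx":0,"wy":0,"wz":-10.5,"hand":100},{"dx":0,"dy":0,"dz":0,"wx":0,"wy":0,"wz":-10.5,"hand":100},{"dx":0,"dy":0,"dz":0,"wx":0,"wy":0,"wz":-10.5,"hand":100},{"dx":0,"dy":0,"dz":0,"wx":0,"wy":0,"wz":-10.5,"hand":100},{"dx":0,"dy":0,"dz":0,"wx":0,"wy":0,"wz":-10.5,"hand":100}]'
python3 -m crank '[{"dx":0,"dy":0,"dz":0,"wx":0,"wy":0,"wz":-10.5,"hand":100},{"dx":0,"dy":0,"dz":0,"wx":0,"wy":0,"wz":-10.5,"hand":100},{"dx":0,"dy":0,"dz":0,"wx":0,"wy":0,"wz":-10.5,"hand":100},{"dx":0,"dy":0,"dz":0,"wx":0,"wy":0,"wz":-10.5,"hand":100},{"dx":0,"dy":0,"dz":0,"wx":0,"wy":0,"wz":-10.5,"hand":100},{"dx":0,"dy":0,"dz":0,"wx":0,"wy":0,"wz":-10.5,"hand":100},{"dx":0,"dy":0,"dz":0,"wx":0,"wy":0,"wz":-10.5,"hand":100},{"dx":0,"dy":0,"dz":0,"wx":0,"wy":0,"wz":-10.5,"hand":100},{"dx":0,"dy":0,"dz":0,"wx":0,"wy":0,"wz":-10.5,"hand":100},{"dx":0,"dy":0,"dz":0,"wx":0,"wy":0,"wz":-10.5,"hand":100}]'
python3 -m crank '[{"dx":0,"dy":0,"dz":0,"wx":0,"wy":0,"wz":-10.5,"hand":100},{"dx":0,"dy":0,"dz":0,"wx":0,"wy":0,"wz":-10.5,"hand":100},{"dx":0,"dy":0,"dz":0,"wx":0,"wy":0,"wz":-10.5,"hand":100},{"dx":0,"dy":0,"dz":0,"wx":0,"wy":0,"wz":-10.5,"hand":100},{"dx":0,"dy":0,"dz":0,"wx":0,"wy":0,"wz":-10.5,"hand":100},{"dx":0,"dy":0,"dz":0,"wx":0,"wy":0,"wz":0,"hand":0},{"dx":0,"dy":0,"dz":0,"wx":0,"wy":0,"wz":0,"hand":0},{"dx":0,"dy":0,"dz":0,"wx":0,"wy":0,"wz":0,"hand":0},{"dx":0,"dy":0,"dz":0,"wx":0,"wy":0,"wz":0,"hand":0},{"dx":0,"dy":0,"dz":0,"wx":0,"wy":0,"wz":0,"hand":0}]' 35
python3 to.py .564 .3117 .147 25;  python3 look.py 15 wrist
```

```text
time_s: 29.12
tcp_pos: [0.5647, 0.3121, 0.1483]
eef_rot: [-180.0, -0.0, 144.1]
contact_force: [-0.2, 0.0, 0.1]
gripper_width: 0.0875
time_s: 30.38
tcp_pos: [0.5647, 0.3121, 0.1483]
eef_rot: [180.0, -0.0, -110.9]
contact_force: [1.3, 0.3, -0.2]
gripper_width: 0.0876
time_s: 31.62
tcp_pos: [0.5645, 0.3122, 0.1484]
eef_rot: [180.0, 0.0, -58.9]
contact_force: [-0.8, 0.4, -0.1]
gripper_width: 0.0494
t 31.62 pos [0.5645 0.3122 0.1484] rot [ 1.7999e+02  3.0000e-02 -5.8860e+01] w 0.0494 F [-0.8  0.4 -0.1] j6 74.9
shift tool [0.2 0.7 1.4] max/62.5 rows 0.016
turn [-1.000e-02  3.000e-02 -8.386e+01] shift after turn [-0.7  0.3  1.4]
31.675 [0.56451204 0.31225684 0.14837526] [ 1.79983485e+02  2.94738313e-02 -5.88507128e+01] 0.049430558483930756
```

View pics/wrist_15.png

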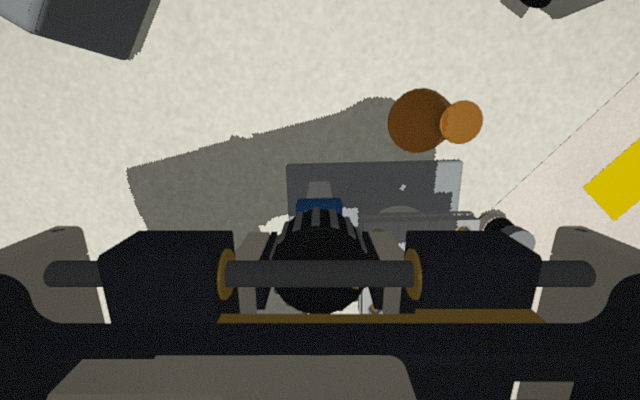

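Regripped; the knob fills the fingers at (320,270). The remaining turn is between 134° and 203°, so I'll do 100° first and then smaller steps while watching the moment.

```bash
python3 -m crank '[{"dx":0,"dy":0,"dz":0,"wx":0,"wy":0,"wz":10,"hand":0},{"dx":0,"dy":0,"dz":0,"wx":0,"wy":0,"wz":10,"hand":0},{"dx":0,"dy":0,"dz":0,"wx":0,"wy":0,"wz":10,"hand":0},{"dx":0,"dy":0,"dz":0,"wx":0,"wy":0,"wz":10,"hand":0},{"dx":0,"dy":0,"dz":0,"wx":0,"wy":0,"wz":10,"hand":0},{"dx":0,"dy":0,"dz":0,"wx":0,"wy":0,"wz":10,"hand":0},{"dx":0,"dy":0,"dz":0,"wx":0,"wy":0,"wz":10,"hand":0},{"dx":0,"dy":0,"dz":0,"wx":0,"wy":0,"wz":10,"hand":0},{"dx":0,"dy":0,"dz":0,"wx":0,"wy":0,"wz":10,"hand":0},{"dx":0,"dy":0,"dz":0,"wx":0,"wy":0,"wz":10,"hand":0}]'
python3 to.py .564 .3117 .147 25; python3 -c "
from plant import get_state;print(get_state()['moment'])"
python3 -m crank '[{"dx":0,"dy":0,"dz":0,"wx":0,"wy":0,"wz":8,"hand":0},{"dx":0,"dy":0,"dz":0,"wx":0,"wy":0,"wz":8,"hand":0},{"dx":0,"dy":0,"dz":0,"wx":0,"wy":0,"wz":8,"hand":0}]'
python3 to.py .564 .3117 .147 25; python3 -c "
from plant import get_state;print(get_state()['moment'])"
```

```text
time_s: 32.92
tcp_pos: [0.5642, 0.3114, 0.1484]
eef_rot: [-180.0, -0.1, -159.2]
contact_force: [-1.8, -1.2, 2.4]
gripper_width: 0.0494
t 32.92 pos [0.5642 0.3114 0.1484] rot [-1.7997e+02 -9.0000e-02 -1.5917e+02] w 0.0494 F [-1.8 -1.2  2.4] j6 -25.4
shift tool [0.1 0.3 1.4] max/62.5 rows 0.016
turn [-1.4000e-01  4.0000e-02  1.7583e+02] shift after turn [-0.1 -0.3  1.4]
[-0.49638895  0.84028106  0.11535964]
time_s: 33.3
tcp_pos: [0.564, 0.3114, 0.1484]
eef_rot: [-179.9, -0.1, 176.9]
contact_force: [-3.2, -1.2, 1.9]
gripper_width: 0.0497
t 33.3 pos [0.564  0.3114 0.1484] rot [-1.7993e+02 -9.0000e-02  1.7690e+02] w 0.0497 F [-3.2 -1.2  1.9] j6 -49.3
shift tool [-0.   0.3  1.4] max/62.5 rows 0.016
turn [-1.400e-01  6.000e-02  1.519e+02] shift after turn [ 0.1 -0.3  1.4]
[-0.3754947   1.2817392   0.16366885]
```

```bash
M='from plant import get_state;s=get_state();print("M",s["moment"].round(3) if hasattr(s["moment"],"round") else s["moment"],"j6",s["joints"][5])'
python3 -m crank '[{"dx":0,"dy":0,"dz":0,"wx":0,"wy":0,"wz":8,"hand":0},{"dx":0,"dy":0,"dz":0,"wx":0,"wy":0,"wz":8,"hand":0}]'
python3 -c "$M"
python3 -m crank '[{"dx":0,"dy":0,"dz":0,"wx":0,"wy":0,"wz":8,"hand":0},{"dx":0,"dy":0,"dz":0,"wx":0,"wy":0,"wz":8,"hand":0}]'
python3 -c "$M"
```

```text
time_s: 33.55
tcp_pos: [0.5638, 0.3114, 0.1484]
eef_rot: [-179.9, -0.1, 161.0]
contact_force: [-3.7, 0.9, 2.6]
gripper_width: 0.0494
M [0.017 1.615 1.342] j6 -65.24640648663458
time_s: 33.8
tcp_pos: [0.5639, 0.3117, 0.1486]
eef_rot: [-179.9, -0.0, 145.0]
contact_force: [-3.7, 0.4, 3.2]
gripper_width: 0.0496
M [0.056 1.547 1.269] j6 -81.21221840511865
```

The moment jumped from 0.16 to 1.3 N m after about 450° in all, so the knob is at its stop and the fingers are now slipping. I'll let go, rise and look.

```bash
python3 -m crank '[{"dx":0,"dy":0,"dz":0,"wx":0,"wy":0,"wz":0,"hand":100},{"dx":0,"dy":0,"dz":0,"wx":0,"wy":0,"wz":0,"hand":100},{"dx":0,"dy":0,"dz":0,"wx":0,"wy":0,"wz":0,"hand":100},{"dx":0,"dy":0,"dz":-40,"wx":0,"wy":0,"wz":0,"hand":100},{"dx":0,"dy":0,"dz":-50,"wx":0,"wy":0,"wz":0,"hand":100},{"dx":0,"dy":50,"dz":-30,"wx":0,"wy":0,"wz":0,"hand":100},{"dx":0,"dy":50,"dz":-30,"wx":0,"wy":0,"wz":0,"hand":100},{"dx":0,"dy":0,"dz":0,"wx":0,"wy":0,"wz":0,"hand":100},{"dx":0,"dy":0,"dz":0,"wx":0,"wy":0,"wz":0,"hand":100}]'
python3 look.py 16 wrist side; python3 -c "
import cv2;b=cv2.imread('pics/side_16.png');cv2.imwrite('pics/c16.png',cv2.resize(b[240:370,180:350],None,fx=4.5,fy=4.5,interpolation=2))"
```

```text
time_s: 34.92
tcp_pos: [0.6215, 0.3939, 0.2972]
eef_rot: [-179.9, -0.1, 145.2]
contact_force: [0.4, -0.2, -0.3]
gripper_width: 0.0874
35.025 [0.62125336 0.39326699 0.29763762] [-1.79908348e+02 -3.82611696e-02  1.45176477e+02] 0.08768630989692147
```

View pics/c16.png

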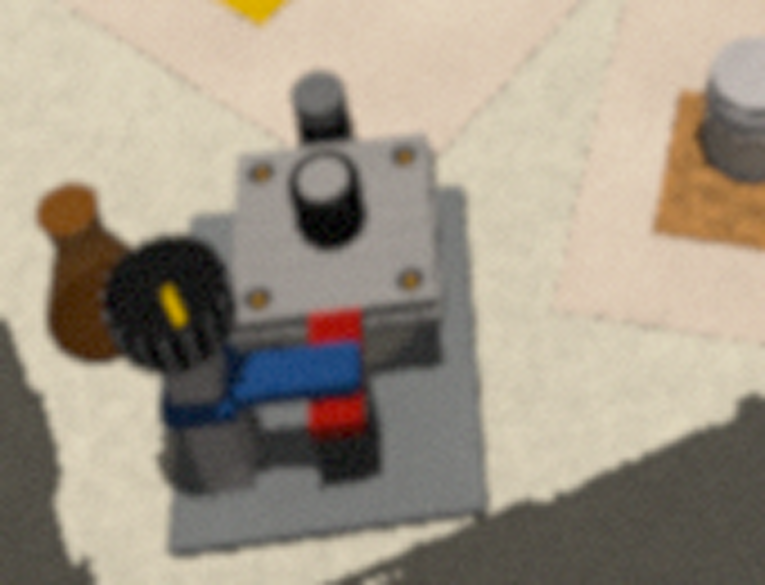

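View pics/wrist_16.png

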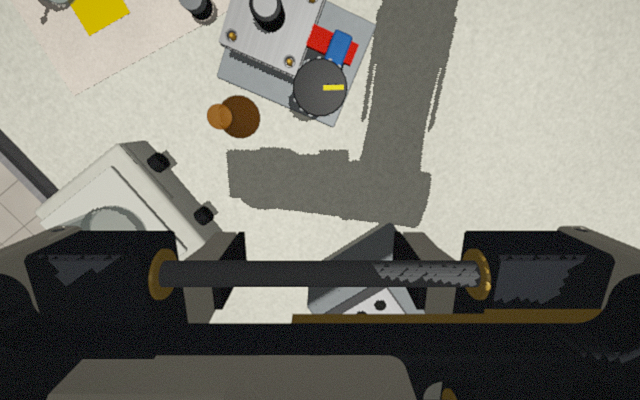

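```bash
python3 - <<'E'
from geo import *
th=np.radians(-57.5);R=np.array([[np.cos(th),-np.sin(th)],[np.sin(th),np.cos(th)]]);s=np.array([.5608,.2088])
for z in (.136,.131,.104,.102,.100,.098):
    print(z,[((proj('side',[*(s+R@np.array([x,-.013])),z])-[180,240])*4.5).round(0) for x in (-.074,-.096)])
E
python3 look.py 17 top side
```

```text
0.136 [array([348., 293.]), array([348., 338.])]
0.131 [array([349., 299.]), array([350., 344.])]
0.104 [array([356., 330.]), array([357., 375.])]
0.102 [array([357., 332.]), array([358., 377.])]
0.1 [array([357., 335.]), array([358., 380.])]
0.098 [array([358., 337.]), array([359., 382.])]
35.125 [0.62138113 0.39325495 0.29819852] [-1.79951079e+02 -2.56183476e-02  1.45161788e+02] 0.08774932452681068
```

View pics/top_17.png

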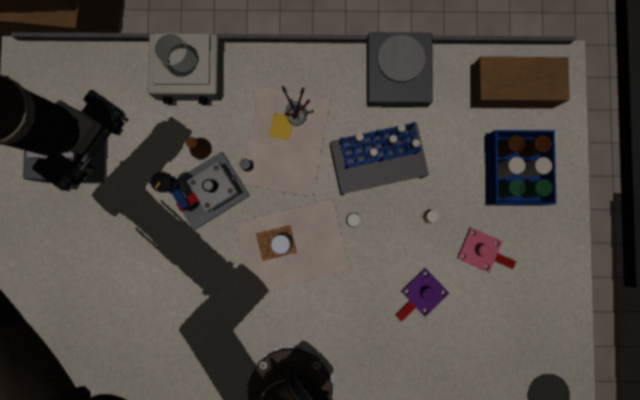

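View pics/side_17.png

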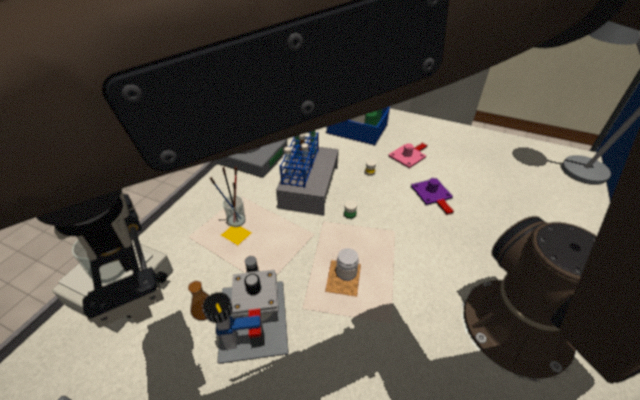

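The side and top views show the lid flat, the arm down on the tongue, the bystanders in place and the gripper clear. I'll hand in.

```bash
python3 -c "
from plant import order;print(order.close_job())"
```

```text
the job is handed in; nothing more can be done
None
```

I drew the steel lid out by its red tongue and carried it by its knob. I slid it in under the raised clamp arm and let it go over the studs. I then screwed the clamp knob clockwise in two grips, about 450° in all, and handed the job in at about 35 s; no verdict was reported.

**What the last checks showed:**
- **Lid:** it lies flat with all four studs in its holes and the tongue on the block under the arm. The TCP was within about 1 mm of the measured seat when I let go.
- **Clamp:** the turning moment jumped from 0.16 to 1.3 N m, so I take the knob to be at its stop. The yellow mark agrees at about 446°. The arm's end came down about 29 mm in the side view, against 31 mm expected.
- **Surroundings:** in the last side and top views the jars, flask, tin and brush pot stand where they were, and the gripper was clear of everything.

**What I could not measure or went wrong:**
- I could not read the screw angle or the foot's force directly. With the stop at 9.0 rad, 446–450° of turn puts the starting angle at about 1.1–1.2 rad, at the upper end of its stated range.
- On a first look at the pot the wrist joint ran to its limit, so I gripped the lid half a turn round instead.
- The fingers slipped about 16° on the knob after it had stopped.

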